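Transfer a row of lab vessels to the second rack in reverse order

TASK

Move the four vessels from the full rack to the empty rack in reverse order, counting both racks from the end with the post: the vessel nearest the post in the full rack goes to the bay farthest from the post in the empty one, the second from the post to the second from the far end, and so on. Stand each one upright on the middle of the round pad in its bay, and do not tip any of them over on the way.

Things in the scene. Friction and masses are not known exactly. Their poses are not given: they have to be found in the camera images.
- full_rack: Aluminium rack holding the vessels at the start; fixed; 96 mm (its x) by 364 mm (its y). Origin: underside, mid row. Four bay centres at x 0, y -127.5, -42.5, 42.5, 127.5 mm; in each a black rubber pad, 66 mm across, top at z 10 mm. Lips (x +-46) and dividers (y 0, +-85, +-170) 4 mm thick, tops at z 14. Dark upright post, 14 mm thick, top at z 40, at x 0, y +180 mm: the post end.
- empty_rack: Second rack, empty at the start; fixed; in every size, axis, bay, pad and post the same as full_rack. The full rack stands on the left, this one on the right, each slanting outwards away from the robot; the full rack's post is at its end near the robot, this one's at its far end. A tall microscope stands behind the gap between the racks, from about x = 0.68 m: cross near the robot.
- stain_bottle: Small reagent bottle, white translucent plastic with a black ribbed screw cap. Body 48 mm diameter, straight from 6 to 65 mm above its underside, then tapering to the cap; 98 mm tall, 0.14 kg. Origin: centre of the underside; z up.
- specimen_jar: Small clear specimen jar with a flat yellow lid as wide as the jar and brown dried pieces inside. 45 mm diameter, 52 mm tall, sides straight from 4 to 37 mm, 0.11 kg. Origin: centre of the underside; z up. The lid is fixed.
- big_beaker: Open, empty glass beaker, no lid. 55 mm diameter over the outside, 70 mm tall, 0.06 kg. Origin: centre of the underside; z up.
- tall_bottle: Larger reagent bottle, translucent plastic with a blue ribbed screw cap; the tallest thing in the racks. Body 62 mm diameter, straight from 6 to 92 mm above its underside, then tapering to the cap; 135 mm tall, 0.32 kg. Origin: centre of the underside; z up.
- stain_bottle_pad: Round black rubber pad (66 mm diameter, 4 mm thick) fixed in the full rack's bay in which the small black-capped bottle stands at the start; it stays there and so marks where that vessel came from. Origin: centre of the pad's underside, 6 mm above the table. All pads look alike.
- specimen_jar_pad: Round black rubber pad (66 mm diameter, 4 mm thick) fixed in the full rack's bay in which the specimen jar stands at the start; it stays there and so marks where that vessel came from. Origin: centre of the pad's underside, 6 mm above the table. All pads look alike.
- big_beaker_pad: Round black rubber pad (66 mm diameter, 4 mm thick) fixed in the full rack's bay in which the beaker stands at the start; it stays there and so marks where that vessel came from. Origin: centre of the pad's underside, 6 mm above the table. All pads look alike.
- tall_bottle_pad: Round black rubber pad (66 mm diameter, 4 mm thick) fixed in the full rack's bay in which the tall blue-capped bottle stands at the start; it stays there and so marks where that vessel came from. Origin: centre of the pad's underside, 6 mm above the table. All pads look alike.
Not all that is in view belongs to the job. Leave any purple, red or turquoise look-alike of the specimen_jar alone.

How it is judged:
By the outcome, as a careful person would: the job done as asked, in the order asked, and still so for the second after the job is handed in, with the robot touching nothing.
It also fails if it takes over 141 s, if anything falls off the work surface, if the arm or the gripper's body presses on something with over 40 N, if the wrist force passes 120 N, or if a joint passes its speed limit or range.

ROBOT

A 7-joint arm with a two-finger parallel gripper is mounted at the origin on a cart in front of the work surface, level with it; the furniture and walls round the work are solid. World frame = base frame: x ahead of the robot, y to its left, z up, the work surface at z = 0. Lengths are in m, angles in rad, forces in N, time in s.
With the tool pointing down it reaches from about 0.425 to 0.95 m from the base axis. Payload 16.7 kg.
Tool frame: the origin (TCP) lies midway between the tips of the shut fingers; the grasp point (between the pads) lies 19 mm behind it; z points along the fingers, y is the line along which they close (so a half turn about z gives the same grasp; the last joint's range is limited). The gripper opens to 94 mm and grips with 3 to 60 N. Pads are 16 mm wide; open, the fingers measure 119 mm over their backs; the gripper's body (75 mm by 177 mm) begins 78 mm behind the grasp point.
Start: joints at [1.052, 0.426, 0.074, 1.606, -0.034, 1.111, -0.067], TCP at [0.243, -0.63, 0.171] pointing down, gripper open.
Joint ranges: [-2.85, 2.85], [-0.5, 2.14], [-1.23, 1.37], [0.21, 2.46], [-1.02, 4.16], [0.16, 2.05], [-2.73, 2.73]. Speed limits (rad/s): [1.89, 1.89, 2.39, 2.39, 3.01, 3.01, 3.01].

INTERFACE

Orientations are given as a rotation vector (axis times angle).
In Python, from workcell import arm, cams gives the robot as it stands.
- The arm moves only by the shell command python3 -m handwheel 'ROWS' [FORCE]. ROWS is JSON, a list of rows, each an object of numbers: "dx", "dy", "dz": the shift along the tool's x, y, z in m; "wx", "wy", "wz": the turn, a rotation vector about the tool's x, y, z in degrees; "fingers": the finger opening in m, from 0 to 0.094. In form: [{"dx": .., "dy": .., "dz": .., "wx": .., "wy": .., "wz": .., "fingers": ..}, ...]. A call has 1 to 12 rows; each row shifts and turns the commanded pose from where the row before left it, along the tool's axes as they then stand; what a row does not reach is not made up. A row lasts 1/12 s, in which the tool goes at most 41.7 mm and 7.16 degrees, less where a joint would pass 70% of its speed; a pose out of reach is approached as far as the arm can. A call is refused whole if a number of a shift passes 0.0417 or a number of a turn 7.16, either way. A call with a gripper value outside its range is refused whole. The fingers move at their own pace and stop on an object; FORCE is the grip in N (left out, the last holds). Time passes only in rows, so rows that do not move let the fingers close. It gives the time, the measured TCP pose, the force, the opening and the grip force at its end, in the units of the state.
- arm.observe(): the state, without advancing time (a new reading comes with each control period).
- cams.read_camera(name): name is "scene" or "top" or "wrist"; returns a dict with "color" (420x560x3 uint8, blue, green, red), "depth" (420x560 float32, m along the optical axis (not along the pixel's ray), 0 where there is no reading), "fovy" (degrees; the focal length in pixels is half the picture's height over the tangent of half this angle, whatever the lens; pixels are square), "cx", "cy" (the principal point, pixels), "R" (3x3) and "t" (3): a world point X has camera coordinates R X + t. Camera axes: x right, y down, z forward; pixel columns grow to the right and rows downward; lengths in m; the calibration is good to about 2 mm. A picture is of the moment at which its call begins.
- arm.sign_off(): hands the job in; it is judged then, once.
The state is a dict: "clock": time; "joint_pos": joint angles; "qvel": joint speeds; "joint_torque": joint torques, N m; "tool_pos": TCP position; "orientation": TCP orientation; "force": force on the tool from outside, world axes, zero at the start; "wrist_torque": the same for the moment, N m; "gripper_width": opening from 0.0 (shut) to 1.0 (fully open); "gripper_force": force on a finger pad.
Only numpy, scipy, OpenCV 4.12 (cv2) and the standard library are available. Lean on these libraries where they do the work, as an engineer would, in place of code of your own. Each camera call takes 0.05 s, during which the arm holds its last target. There are 200 camera calls.

## Working session

There is one attempt and no reset: what is moved stays moved. The work goes in short steps, Python scripts to look and compute and a shell command to move; the robot and the scene stay as the last step left them, time stands still between calls to the robot, and variables do not carry over. Pictures are saved under pics/ and viewed, at most 14 in all, crops included, and the job is handed in when it is done.

```bash
ls; mkdir -p pics; python3 - <<'E'
from workcell import arm,cams
import cv2,numpy as np
s=arm.observe();print(s)
for n in("scene","top"):
    c=cams.read_camera(n);cv2.imwrite(f"pics/{n}0.png",c["color"]);np.savez(f"{n}0.npz",**c)
    print(n,c["fovy"],c["cx"],c["cy"],-c["R"].T@c["t"],c["R"][2])
E
```

```text
pics
{'clock': 0.0, 'joint_pos': array([ 1.05251372,  0.42669104,  0.07385084,  1.60660629, -0.03407597,
        1.11078299, -0.06709732]), 'qvel': array([0.00104186, 0.00065146, 0.00047965, 0.00012442, 0.00057406,
       0.00045922, 0.00107972]), 'joint_torque': array([ 8.09875091e-04, -9.35812640e+01,  3.66735891e+00, -4.54176950e+01,
       -4.88426769e-02,  2.05570977e-02,  1.96679680e-04]), 'tool_pos': array([ 0.24311438, -0.62919194,  0.17050329]), 'orientation': array([-3.08717876e+00, -5.75760287e-01,  5.21114118e-04]), 'force': array([-0.68444706, -0.2609812 , -0.42956846]), 'wrist_torque': array([-0.01060691,  0.05731857,  0.03436711]), 'gripper_force': 0.0, 'gripper_width': 1.0012471678656585}
scene 43.68841412634514 270.7637214801525 205.1868460402788 [-0.3037473   0.62451368  0.52835058] [ 0.77556639 -0.48798031 -0.40046473]
top 56.17359283764281 276.80326356286236 210.2131548234391 [0.49215726 0.04868457 1.05602324] [ 0.12542891 -0.01601482 -0.99197334]
```

View pics/top0.png

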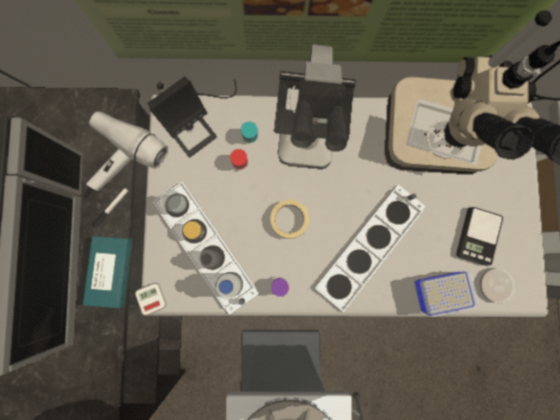

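View pics/scene0.png

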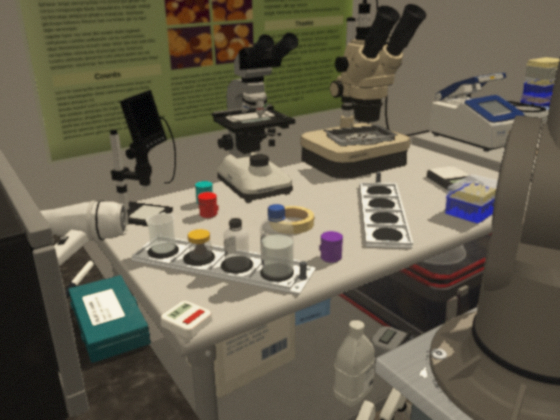

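The top view shows the full rack from its far end to the post: beaker (176,205), jar (192,231), stain bottle (212,257), tall bottle (229,285), post (241,301). The empty rack's pads are at (339,287), (359,261), (379,237) and (398,212), with its post at (412,197). The scene view shows the same order. There are a purple look-alike at top (280,287) and a tape ring at (290,219) between the racks.

```bash
cat > h.py <<'E'
import numpy as np,cv2
def ray(c,u,v,z):
    f=210/np.tan(np.radians(float(c["fovy"]))/2)
    d=c["R"].T@np.array([(u-c["cx"])/f,(v-c["cy"])/f,1.]);o=-c["R"].T@c["t"]
    return o+d*(z-o[2])/d[2]
def cloud(c):
    f=210/np.tan(np.radians(float(c["fovy"]))/2)
    v,u=np.mgrid[:420,:560];d=c["depth"]
    P=np.stack([(u-c["cx"])/f*d,(v-c["cy"])/f*d,d],-1)-c["t"]
    return P@c["R"]   # R^T (p-t)
def blobs(m,lo,hi):
    n,l,s,ce=cv2.connectedComponentsWithStats(m.astype(np.uint8))
    return [(ce[i],s[i]) for i in range(1,n) if lo<s[i,4]<hi]
E
python3 - <<'E'
from h import *
c=dict(np.load("top0.npz"));g=c["color"].max(2)
m=(g<60);m[:, :310]=0;m[:,430:]=0;m[:190]=0;m[310:]=0
for ce,s in blobs(m,15,2000): print("pad",ce,s[2:],ray(c,*ce,.01).round(4))
P=cloud(c)
for n,(u,v),z in [("beaker",(176,205),.08),("jar",(192,231),.062),("stain",(212,257),.108),("tall",(229,285),.145),("fpost",(241,301),.04),("epost",(412,197),.04)]:
    print(n,ray(c,u,v,z).round(4),P[v,u].round(3))
# tall things
Z=P[...,2];m=(Z>.03)&(Z<.2);m[:, :150]=0;m[:,440:]=0;m[:190]=0;m[312:]=0
for ce,s in blobs(m,20,4000):print("obj",ce,s,)
hsv=cv2.cvtColor(c["color"],cv2.COLOR_BGR2HSV)
roi=np.zeros((420,560),bool);roi[185:312,150:260]=1
for n,lo,hi,z in[("jar",(15,120,80),(35,255,255),.062),("tall",(95,120,40),(130,255,255),.145)]:
    for ce,s in blobs((cv2.inRange(hsv,lo,hi)>0)&roi,20,3000):print(n,ce,s,ray(c,*ce,z).round(4))
for ce,s in blobs((g<55)&roi,20,3000):print("dark",ce,s,ray(c,*ce,.108).round(4),ray(c,*ce,.01).round(4))
big=cv2.resize(c["color"][180:315,150:260],None,fx=5,fy=4.4,interpolation=2)
cv2.imwrite("pics/full.png",cv2.resize(c["color"][180:315,150:260],None,fx=4,fy=4,interpolation=2))
E
```

```text
pad [404.04 208.64] [ 7  7 25] [ 0.6321 -0.3112  0.01  ]
beaker [0.6262 0.2844 0.08  ] [0.635 0.3   0.017]
jar [0.5629 0.246  0.062 ] [0.563 0.246 0.063]
stain [0.498  0.1872 0.108 ] [0.498 0.19  0.09 ]
tall [0.4348 0.1414 0.145 ] [0.435 0.142 0.143]
fpost [0.3887 0.1209 0.04  ] [0.389 0.121 0.042]
epost [ 0.6591 -0.323   0.04  ] [ 0.659 -0.324  0.039]
obj [171.65467626 200.69784173] [160 190  26  23 278]
obj [412.66666667 196.125     ] [410 194   6   5  24]
obj [192.18439716 230.22340426] [183 221  21  19 282]
obj [208.48245614 258.94152047] [198 250  22  19 342]
obj [227.58319328 285.71092437] [214 273  28  27 595]
obj [430.01230769 293.61230769] [417 276  23  36 650]
obj [279.33463035 287.38910506] [271 279  18  18 257]
obj [240.72 301.88] [238 299   6   6  25]
jar [191.67330677 229.62549801] [183 221  18  18 251] [0.5664 0.2469 0.062 ]
```

View pics/full.png

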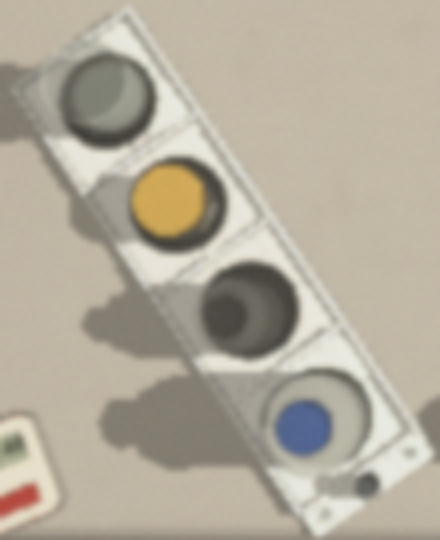

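The crop shows the yellow lid at about (192,230) in the full image, the black cap at (206.5,259) and the blue cap at (226,287). The beaker's pad is at (177,205), the stain bottle's pad at (212.5,257.5) and the post at (242,301).

```bash
python3 - <<'E'
from h import *
c=dict(np.load("top0.npz"));g=c["color"].max(2)
m=(g<85);m[:, :310]=0;m[:,430:]=0;m[:190]=0;m[310:]=0
L=[]
for ce,s in blobs(m,100,2000):
    p=ray(c,*ce,.01);L.append(p);print("pad",ce.round(1),s[2:],p.round(4))
L=np.array(L);print(np.linalg.norm(np.diff(L,axis=0),axis=1), "dir far",np.degrees(np.arctan2(*(L[0]-L[-1])[[1,0]])))
for n,u,v,z in[("jarlid",191.75,229.8,.062),("staincap",206.5,258.75,.108),("tallcap",225.75,286.75,.145),("bpad",177,205,.01),("jpad",195,230.7,.01),("spad",212.5,257.5,.01),("fpost",241.7,301.2,.04)]:
    print(n,ray(c,u,v,z).round(4))
E
```

```text
pad [397.6 212.1] [ 22  21 378] [ 0.6224 -0.2935  0.01  ]
pad [378.4 236.4] [ 22  22 385] [ 0.5566 -0.2399  0.01  ]
pad [358.7 261.2] [ 22  22 386] [ 0.4907 -0.1861  0.01  ]
pad [338.7 286.2] [ 23  23 407] [ 0.4252 -0.1322  0.01  ]
[0.0848358  0.08515375 0.08473203] dir far -39.29124373167795
jarlid [0.566  0.2467 0.062 ]
staincap [0.4937 0.2001 0.108 ]
tallcap [0.4309 0.1487 0.145 ]
bpad [0.6358 0.2987 0.01  ]
jpad [0.5675 0.2484 0.01  ]
spad [0.4973 0.2001 0.01  ]
fpost [0.3882 0.1192 0.04  ]
```

```bash
cat > to.py <<'E'
# prints the remaining move to x y z [closing-axis deg], mm and deg: shift in tool axes, turn in tool axes
import sys,numpy as np
from scipy.spatial.transform import Rotation as Ro
from workcell import arm
s=arm.observe();R=Ro.from_rotvec(s["orientation"]).as_matrix()
print("t %.2f tcp"%s["clock"],s["tool_pos"].round(4),"F",s["force"].round(1),"w %.1fmm g %.1f"%(s["gripper_width"]*94,s["gripper_force"]),"j",s["joint_pos"].round(2))
a=[float(x) for x in sys.argv[1:]]
if len(a)>2:
    yaw=np.degrees(np.arctan2(R[1,1],R[0,1]))
    a4=a[3] if len(a)>3 else yaw
    d=(a4-yaw+90)%180-90; b=np.radians(yaw+d)
    y=np.array([np.cos(b),np.sin(b),0]);z=np.array([0,0,-1.]);T=np.stack([np.cross(y,z),y,z],1)
    print("yaw %.1f turn"%yaw,np.degrees(Ro.from_matrix(R.T@T).as_rotvec()).round(2),"shift now",(R.T@(np.array(a[:3])-s["tool_pos"])*1e3).round(1),"shift after turn",(T.T@(np.array(a[:3])-s["tool_pos"])*1e3).round(1))
E
python3 -m handwheel '[{"dx":0.03,"dy":-0.018,"dz":-0.005},{"dx":0.03,"dy":-0.018,"dz":-0.005},{"dx":0.03,"dy":-0.018,"dz":-0.005},{"dx":0.03,"dy":-0.018,"dz":-0.005},{"dx":0.03,"dy":-0.018,"dz":-0.005},{"dx":0.03,"dy":-0.018,"dz":-0.005},{"dx":0.03,"dy":-0.018,"dz":-0.005},{"dx":0.03,"dy":-0.018,"dz":-0.005},{"dx":0.03,"dy":-0.018,"dz":-0.005},{"dx":0.03,"dy":-0.018,"dz":-0.005},{"dx":0.03,"dy":-0.018,"dz":-0.005},{"dx":0.03,"dy":-0.018,"dz":-0.005}]'
python3 to.py 0.5 0 0.25 -54
```

```text
t 0.10 tcp [ 0.2432 -0.6292  0.1706] F [-1.3  0.5  0.9] w 94.6mm g 0.0 j [ 1.05  0.43  0.07  1.61 -0.03  1.11 -0.07]
yaw -68.9 turn [ -0.06  -0.   -14.87] shift now [ 466.4 -494.4  -78.9] shift after turn [ 577.6 -358.1  -79.4]invalid input
```

```bash
python3 -m handwheel '[{"dx":0.03,"dy":-0.018,"dz":-0.005,"wx":0,"wy":0,"wz":0,"fingers":0.094}]'; echo; echo --; python3 -m handwheel '[{"dx":0.03,"dy":-0.018,"dz":-0.005,"wx":0,"wy":0,"wz":0,"fingers":0.094}]' 10
```

```text
clock: 0.18
tool_pos: [0.2595, -0.6051, 0.1746]
orientation: [-3.09, -0.565, 0.005]
force: [-0.6, 1.0, -0.4]
gripper_width: 0.999
gripper_force: 0.0

--
clock: 0.27
tool_pos: [0.2849, -0.5744, 0.1803]
orientation: [-3.088, -0.57, 0.002]
force: [1.7, 0.6, 0.4]
gripper_width: 1.0
gripper_force: 0.0
```

```bash
python3 -m handwheel '[{"dx":0.03,"dy":-0.018,"dz":-0.006,"wx":0,"wy":0,"wz":0,"fingers":0.094},{"dx":0.03,"dy":-0.018,"dz":-0.006,"wx":0,"wy":0,"wz":0,"fingers":0.094},{"dx":0.03,"dy":-0.018,"dz":-0.006,"wx":0,"wy":0,"wz":0,"fingers":0.094},{"dx":0.03,"dy":-0.018,"dz":-0.006,"wx":0,"wy":0,"wz":0,"fingers":0.094},{"dx":0.03,"dy":-0.018,"dz":-0.006,"wx":0,"wy":0,"wz":0,"fingers":0.094},{"dx":0.03,"dy":-0.018,"dz":-0.006,"wx":0,"wy":0,"wz":0,"fingers":0.094},{"dx":0.03,"dy":-0.018,"dz":-0.006,"wx":0,"wy":0,"wz":0,"fingers":0.094},{"dx":0.03,"dy":-0.018,"dz":-0.006,"wx":0,"wy":0,"wz":0,"fingers":0.094},{"dx":0.03,"dy":-0.018,"dz":-0.006,"wx":0,"wy":0,"wz":0,"fingers":0.094},{"dx":0,"dy":0,"dz":0,"wx":0,"wy":0,"wz":-7,"fingers":0.094},{"dx":0,"dy":0,"dz":0,"wx":0,"wy":0,"wz":-7,"fingers":0.094}]' 
python3 to.py 0.47 0.05 0.25 -54
```

```text
clock: 1.18
tool_pos: [0.4814, -0.3236, 0.2353]
orientation: [-2.991, -0.961, -0.001]
force: [-0.5, -0.8, -0.6]
gripper_width: 1.0
gripper_force: 0.0
t 1.18 tcp [ 0.4814 -0.3236  0.2353] F [-0.5 -0.8 -0.6] w 94.0mm g 0.0 j [ 0.59  0.23 -0.13  1.74  0.03  1.18 -0.5 ]
yaw -54.4 turn [-0.01 -0.03 -0.38] shift now [ 208.4 -310.3  -14.6] shift after turn [ 210.4 -308.9  -14.7]
```

```bash
python3 -m handwheel '[{"dx":0.019,"dy":-0.028,"dz":-0.001,"wx":0,"wy":0,"wz":0,"fingers":0.094},{"dx":0.019,"dy":-0.028,"dz":-0.001,"wx":0,"wy":0,"wz":0,"fingers":0.094},{"dx":0.019,"dy":-0.028,"dz":-0.001,"wx":0,"wy":0,"wz":0,"fingers":0.094},{"dx":0.019,"dy":-0.028,"dz":-0.001,"wx":0,"wy":0,"wz":0,"fingers":0.094},{"dx":0.019,"dy":-0.028,"dz":-0.001,"wx":0,"wy":0,"wz":0,"fingers":0.094},{"dx":0.019,"dy":-0.028,"dz":-0.001,"wx":0,"wy":0,"wz":0,"fingers":0.094},{"dx":0.019,"dy":-0.028,"dz":-0.001,"wx":0,"wy":0,"wz":0,"fingers":0.094},{"dx":0.019,"dy":-0.028,"dz":-0.001,"wx":0,"wy":0,"wz":0,"fingers":0.094},{"dx":0.019,"dy":-0.028,"dz":-0.001,"wx":0,"wy":0,"wz":0,"fingers":0.094},{"dx":0.019,"dy":-0.028,"dz":-0.001,"wx":0,"wy":0,"wz":0,"fingers":0.094},{"dx":0.019,"dy":-0.028,"dz":-0.001,"wx":0,"wy":0,"wz":0,"fingers":0.094},{"dx":0,"dy":0,"dz":0,"wx":0,"wy":0,"wz":0,"fingers":0.094}]' >/dev/null
python3 to.py 0.431 0.1495 0.25 -54
python3 - <<'E'
from workcell import cams
import cv2,numpy as np
c=cams.read_camera("wrist");cv2.imwrite("pics/w1.png",c["color"]);np.savez("w1.npz",**c);print(-c["R"].T@c["t"],c["R"][2])
E
```

```text
t 2.18 tcp [0.4729 0.0526 0.2466] F [-0.   0.9 -0.8] w 93.9mm g 0.0 j [ 0.19  0.05 -0.45  1.92  0.02  1.17 -1.22]
yaw -54.5 turn [-0.05 -0.07 -0.48] shift now [  22.2 -103.3   -3.3] shift after turn [  23.1 -103.1   -3.4]
[0.53321294 0.09527369 0.46082686] [-0.20863158 -0.14884594 -0.96660113]
```

View pics/w1.png

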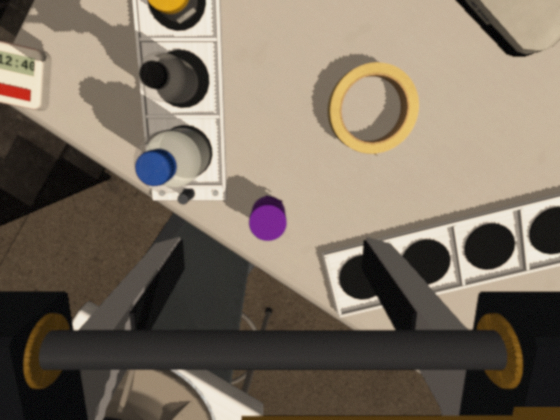

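The wrist view shows the blue cap at (156,168) and the black cap at (154,74). The stain bottle's pad is at about (183,78), the near empty pad at (365,277) and the purple jar at (268,218).

```bash
python3 - <<'E'
from h import *
c=dict(np.load("w1.npz"));hsv=cv2.cvtColor(c["color"],cv2.COLOR_BGR2HSV)
for ce,s in blobs(cv2.inRange(hsv,(100,100,40),(125,255,255))>0,200,3000):print("blue",ce,s,ray(c,*ce,.143).round(4))
print("stain",ray(c,154,75,.106).round(4))
g=c["color"].max(2)
for ce,s in blobs(g<50,300,2500):print(ce.round(),s,ray(c,*ce,.01).round(4))
E
```

```text
blue [155.32249322 166.87172538] [ 136  150   40   35 1107] [0.4326 0.15   0.143 ]
stain [0.4935 0.2011 0.106 ]
[13. 14.] [  0   0  33  35 796] [0.4468 0.392  0.01  ]
[180.  17.] [150   0  55  30 513] [0.5525 0.2377 0.01  ]
[491.  30.] [457   0  68  56 599] [ 0.7462 -0.0564  0.01  ]
[194.  76.] [170  51  38  56 718] [0.5084 0.1914 0.01  ]
[154.  74.] [140  62  29  27 609] [0.4835 0.2299 0.01  ]
[547. 231.] [ 530  208   30   45 1094] [ 0.6145 -0.2852  0.01  ]
[489. 246.] [ 465  224   49   45 1663] [ 0.556  -0.2386  0.01  ]
[428. 259.] [ 403  240   46   43 1319] [ 0.4948 -0.1859  0.01  ]
```

```bash
python3 -m handwheel '[{"dx":0.008,"dy":-0.034,"dz":0,"wx":0,"wy":0,"wz":-0.5,"fingers":0.094},{"dx":0.008,"dy":-0.034,"dz":0,"wx":0,"wy":0,"wz":0,"fingers":0.094},{"dx":0.008,"dy":-0.034,"dz":0,"wx":0,"wy":0,"wz":0,"fingers":0.094},{"dx":0,"dy":0,"dz":0,"wx":0,"wy":0,"wz":0,"fingers":0.094},{"dx":0,"dy":0,"dz":0.02,"wx":0,"wy":0,"wz":0,"fingers":0.094},{"dx":0,"dy":0,"dz":0,"wx":0,"wy":0,"wz":0,"fingers":0.094}]' >/dev/null
python3 to.py 0.432 0.1495 0.061 -54
```

```text
t 2.73 tcp [0.4327 0.1422 0.2239] F [-1.   0.4 -1.2] w 93.8mm g 0.0 j [ 0.08  0.04 -0.55  1.98  0.03  1.13 -1.43]
yaw -54.4 turn [-0.04  0.16 -0.38] shift now [  4.2  -6.3 162.9] shift after turn [  3.7  -6.4 162.9]
```

```bash
python3 -m handwheel '[{"dx":0.004,"dy":-0.0065,"dz":0.01,"wx":0,"wy":0,"wz":0,"fingers":0.094},{"dx":0,"dy":0,"dz":0.03,"wx":0,"wy":0,"wz":0,"fingers":0.094},{"dx":0,"dy":0,"dz":0.03,"wx":0,"wy":0,"wz":0,"fingers":0.094},{"dx":0,"dy":0,"dz":0,"wx":0,"wy":0,"wz":0,"fingers":0.094}]' >/dev/null
python3 to.py 0.432 0.1495 0.061 -54
```

```text
t 3.07 tcp [0.431  0.1496 0.1521] F [-1.  -0.6 -0.7] w 94.0mm g 0.0 j [ 0.05  0.13 -0.56  2.07  0.08  0.97 -1.5 ]
yaw -54.4 turn [-0.13  0.33 -0.42] shift now [ 1.3  0.9 91.1] shift after turn [ 0.8  0.7 91.1]
```

```bash
python3 -m handwheel '[{"dx":0.001,"dy":0.001,"dz":0.03,"wx":0,"wy":0.3,"wz":0,"fingers":0.094},{"dx":0,"dy":0,"dz":0.03,"wx":0,"wy":0,"wz":0,"fingers":0.094},{"dx":0,"dy":0,"dz":0.03,"wx":0,"wy":0,"wz":0,"fingers":0.094},{"dx":0,"dy":0,"dz":0,"wx":0,"wy":0,"wz":0,"fingers":0.094},{"dx":0,"dy":0,"dz":0,"wx":0,"wy":0,"wz":0,"fingers":0.05},{"dx":0,"dy":0,"dz":0,"wx":0,"wy":0,"wz":0,"fingers":0.05},{"dx":0,"dy":0,"dz":0,"wx":0,"wy":0,"wz":0,"fingers":0.05},{"dx":0,"dy":0,"dz":0,"wx":0,"wy":0,"wz":0,"fingers":0.05}]' 25 >/dev/null
python3 to.py 0.432 0.1495 0.061 -54
```

```text
t 3.73 tcp [0.4361 0.1511 0.068 ] F [ 0.  -0.5  0.7] w 70.9mm g 0.1 j [ 0.01  0.25 -0.54  2.15  0.18  0.78 -1.6 ]
yaw -54.4 turn [ 0.06 -0.44 -0.4 ] shift now [-4.3 -1.1  6.9] shift after turn [-4.3 -1.1  7. ]
```

```bash
python3 -m handwheel '[{"dx":-0.004,"dy":-0.001,"dz":0.005,"wx":0,"wy":-0.4,"wz":0,"fingers":0.072},{"dx":0,"dy":0,"dz":0,"wx":0,"wy":0,"wz":0,"fingers":0.072},{"dx":0,"dy":0,"dz":0,"wx":0,"wy":0,"wz":0,"fingers":0.072}]' >/dev/null
python3 to.py 0.432 0.1495 0.061 -54;sleep 0
python3 -m handwheel '[{"dx":0,"dy":0,"dz":0,"wx":0,"wy":0,"wz":0,"fingers":0.05},{"dx":0,"dy":0,"dz":0,"wx":0,"wy":0,"wz":0,"fingers":0.05},{"dx":0,"dy":0,"dz":0,"wx":0,"wy":0,"wz":0,"fingers":0.05},{"dx":0,"dy":0,"dz":0,"wx":0,"wy":0,"wz":0,"fingers":0.05},{"dx":0,"dy":0,"dz":0,"wx":0,"wy":0,"wz":0,"fingers":0.05},{"dx":0,"dy":0,"dz":0,"wx":0,"wy":0,"wz":0,"fingers":0.05}]' >/dev/null
python3 to.py 0.432 0.1495 0.061 -54
```

```text
t 3.98 tcp [0.431  0.1492 0.0613] F [ 0.5 -0.3 -0.1] w 72.3mm g 0.0 j [ 0.01  0.26 -0.54  2.16  0.19  0.77 -1.61]
yaw -54.4 turn [ 0.    0.11 -0.37] shift now [1.  0.3 0.3] shift after turn [1.  0.3 0.3]
t 4.48 tcp [0.4312 0.1495 0.0613] F [-2.6  1.6  2.5] w 60.3mm g 25.1 j [ 0.01  0.26 -0.54  2.16  0.19  0.77 -1.61]
yaw -54.4 turn [-0.01  0.09 -0.37] shift now [0.7 0.5 0.3] shift after turn [0.7 0.5 0.3]
```

```bash
python3 -m handwheel '[{"dx":0,"dy":0,"dz":-0.01,"wx":0,"wy":0,"wz":0,"fingers":0.05},{"dx":0,"dy":0,"dz":-0.02,"wx":0,"wy":0,"wz":0,"fingers":0.05},{"dx":0,"dy":0,"dz":-0.03,"wx":0,"wy":0,"wz":0,"fingers":0.05},{"dx":0,"dy":0,"dz":-0.03,"wx":0,"wy":0,"wz":0,"fingers":0.05},{"dx":0,"dy":0,"dz":-0.03,"wx":0,"wy":0,"wz":0,"fingers":0.05},{"dx":0,"dy":0,"dz":-0.03,"wx":0,"wy":0,"wz":0,"fingers":0.05},{"dx":0,"dy":0,"dz":-0.01,"wx":0,"wy":0,"wz":0,"fingers":0.05},{"dx":0,"dy":0,"dz":0,"wx":0,"wy":0,"wz":0,"fingers":0.05}]' >/dev/null
python3 to.py 0.49 0.05 0.22 -54
```

```text
t 5.15 tcp [0.4325 0.1497 0.2237] F [ 0.2  0.  -4.3] w 59.9mm g 24.9 j [ 0.08  0.05 -0.56  1.98  0.03  1.12 -1.45]
yaw -54.4 turn [ 0.1  -0.12 -0.39] shift now [-11.4 114.5   3.9] shift after turn [-12.1 114.5   3.7]
```

Lifted; force z −4.3 N confirms it is held. Crossing to mid and turning.

```bash
python3 -m handwheel '[{"dx":-0.003,"dy":0.029,"dz":0,"wx":0,"wy":0,"wz":0,"fingers":0.05},{"dx":-0.003,"dy":0.029,"dz":0,"wx":0,"wy":0,"wz":0,"fingers":0.05},{"dx":-0.003,"dy":0.029,"dz":0,"wx":0,"wy":0,"wz":0,"fingers":0.05},{"dx":-0.003,"dy":0.029,"dz":0,"wx":0,"wy":0,"wz":0,"fingers":0.05},{"dx":0,"dy":0,"dz":0,"wx":0,"wy":0,"wz":6.8,"fingers":0.05},{"dx":0,"dy":0,"dz":0,"wx":0,"wy":0,"wz":6.8,"fingers":0.05},{"dx":0,"dy":0,"dz":0,"wx":0,"wy":0,"wz":6.8,"fingers":0.05},{"dx":0,"dy":0,"dz":0,"wx":0,"wy":0,"wz":6.8,"fingers":0.05},{"dx":0,"dy":0,"dz":0,"wx":0,"wy":0,"wz":6.8,"fingers":0.05},{"dx":0,"dy":0,"dz":0,"wx":0,"wy":0,"wz":6.8,"fingers":0.05},{"dx":0,"dy":0,"dz":0,"wx":0,"wy":0,"wz":6.8,"fingers":0.05},{"dx":0,"dy":0,"dz":0,"wx":0,"wy":0,"wz":6.8,"fingers":0.05}]' >/dev/null
python3 -m handwheel '[{"dx":0,"dy":0,"dz":0,"wx":0,"wy":0,"wz":6.8,"fingers":0.05},{"dx":0,"dy":0,"dz":0,"wx":0,"wy":0,"wz":6.8,"fingers":0.05},{"dx":0,"dy":0,"dz":0,"wx":0,"wy":0,"wz":6.8,"fingers":0.05},{"dx":0,"dy":0,"dz":0,"wx":0,"wy":0,"wz":0,"fingers":0.05}]' >/dev/null
python3 to.py 0.4252 -0.1322 0.22 -129.3
```

```text
t 6.48 tcp [0.4882 0.0479 0.2193] F [-0.3  0.4 -2.6] w 60.0mm g 24.9 j [ 0.12  0.1  -0.37  1.93  0.04  1.12 -2.53]
yaw -129.5 turn [ 0.21  0.14 -0.24] shift now [ 6.61e+01  1.79e+02 -1.00e-01] shift after turn [ 65.3 179.2  -0.7]
```

```bash
python3 -m handwheel '[{"dx":0.011,"dy":0.03,"dz":0,"wx":0,"wy":0,"wz":0,"fingers":0.05},{"dx":0.011,"dy":0.03,"dz":0,"wx":0,"wy":0,"wz":0,"fingers":0.05},{"dx":0.011,"dy":0.03,"dz":0,"wx":0,"wy":0,"wz":0,"fingers":0.05},{"dx":0.011,"dy":0.03,"dz":0,"wx":0,"wy":0,"wz":0,"fingers":0.05},{"dx":0.011,"dy":0.03,"dz":0,"wx":0,"wy":0,"wz":0,"fingers":0.05},{"dx":0.011,"dy":0.03,"dz":0,"wx":0,"wy":0,"wz":0,"fingers":0.05},{"dx":0,"dy":0,"dz":0,"wx":0,"wy":0,"wz":0,"fingers":0.05},{"dx":0,"dy":0,"dz":0,"wx":0,"wy":0,"wz":0,"fingers":0.05}]' >/dev/null
python3 to.py 0.4252 -0.1322 0.07 -129.3
```

```text
t 7.15 tcp [ 0.4254 -0.1344  0.2204] F [ 0.6  1.7 -3.4] w 60.1mm g 24.9 j [ 0.35  0.01 -0.19  2.02  0.    1.12 -2.09]
yaw -129.1 turn [0.15 0.11 0.18] shift now [ -1.3  -2.  150.4] shift after turn [ -1.6  -1.6 150.4]
```

```bash
python3 -m handwheel '[{"dx":-0.0015,"dy":-0.002,"dz":0.02,"wx":0,"wy":0,"wz":0,"fingers":0.05},{"dx":0,"dy":0,"dz":0.03,"wx":0,"wy":0,"wz":0,"fingers":0.05},{"dx":0,"dy":0,"dz":0.03,"wx":0,"wy":0,"wz":0,"fingers":0.05},{"dx":0,"dy":0,"dz":0.03,"wx":0,"wy":0,"wz":0,"fingers":0.05},{"dx":0,"dy":0,"dz":0.02,"wx":0,"wy":0,"wz":0,"fingers":0.05},{"dx":0,"dy":0,"dz":0.01,"wx":0,"wy":0,"wz":0,"fingers":0.05},{"dx":0,"dy":0,"dz":0,"wx":0,"wy":0,"wz":0,"fingers":0.05},{"dx":0,"dy":0,"dz":0,"wx":0,"wy":0,"wz":0,"fingers":0.05}]' >/dev/null
python3 to.py 0.4252 -0.1322 0.062 -129.3
```

```text
t 7.82 tcp [ 0.4267 -0.1302  0.0816] F [ 0.1 -0.  -2.9] w 60.1mm g 24.9 j [ 0.33  0.18 -0.2   2.18  0.05  0.79 -2.15]
yaw -129.1 turn [0.1  0.07 0.24] shift now [ 0.1  2.5 19.6] shift after turn [ 0.1  2.5 19.6]
```

```bash
python3 -m handwheel '[{"dx":0,"dy":0.002,"dz":0.008,"wx":0,"wy":0,"wz":0,"fingers":0.05},{"dx":0,"dy":0,"dz":0.006,"wx":0,"wy":0,"wz":0,"fingers":0.05},{"dx":0,"dy":0,"dz":0.004,"wx":0,"wy":0,"wz":0,"fingers":0.05},{"dx":0,"dy":0,"dz":0,"wx":0,"wy":0,"wz":0,"fingers":0.05},{"dx":0,"dy":0,"dz":0,"wx":0,"wy":0,"wz":0,"fingers":0.05}]' >/dev/null
python3 to.py 0.4252 -0.1322 0.0613 -129.3
```

```text
t 8.23 tcp [ 0.4252 -0.1323  0.0635] F [-0.8 -1.  -3.6] w 60.0mm g 24.9 j [ 0.33  0.2  -0.19  2.2   0.06  0.75 -2.16]
yaw -129.2 turn [0.1  0.03 0.13] shift now [-0.1 -0.   2.2] shift after turn [-0.1 -0.   2.2]
```

```bash
python3 -m handwheel '[{"dx":0,"dy":0,"dz":0.002,"wx":0,"wy":0,"wz":0,"fingers":0.05},{"dx":0,"dy":0,"dz":0,"wx":0,"wy":0,"wz":0,"fingers":0.05},{"dx":0,"dy":0,"dz":0,"wx":0,"wy":0,"wz":0,"fingers":0.065},{"dx":0,"dy":0,"dz":0,"wx":0,"wy":0,"wz":0,"fingers":0.075},{"dx":0,"dy":0,"dz":0,"wx":0,"wy":0,"wz":0,"fingers":0.094},{"dx":0,"dy":0,"dz":0,"wx":0,"wy":0,"wz":0,"fingers":0.094},{"dx":0,"dy":0,"dz":0,"wx":0,"wy":0,"wz":0,"fingers":0.094},{"dx":0,"dy":0,"dz":0,"wx":0,"wy":0,"wz":0,"fingers":0.094},{"dx":0,"dy":0,"dz":0,"wx":0,"wy":0,"wz":0,"fingers":0.094}]' >/dev/null
python3 to.py 0.4252 -0.1322 0.22 -129.3
```

```text
t 8.98 tcp [ 0.4253 -0.1323  0.0615] F [0.6 0.  0.9] w 94.2mm g 0.0 j [ 0.33  0.21 -0.19  2.2   0.06  0.74 -2.16]
yaw -129.2 turn [0.09 0.02 0.13] shift now [  -0.2    0.2 -158.5] shift after turn [-1.000e-01 -0.000e+00 -1.585e+02]
```

```bash
python3 -m handwheel '[{"dx":0,"dy":0,"dz":-0.03,"wx":0,"wy":0,"wz":0,"fingers":0.094},{"dx":0,"dy":0,"dz":-0.035,"wx":0,"wy":0,"wz":0,"fingers":0.094},{"dx":0,"dy":0,"dz":-0.035,"wx":0,"wy":0,"wz":0,"fingers":0.094},{"dx":0,"dy":0,"dz":-0.035,"wx":0,"wy":0,"wz":0,"fingers":0.094},{"dx":0,"dy":0,"dz":-0.03,"wx":0,"wy":0,"wz":0,"fingers":0.094},{"dx":-0.011,"dy":-0.03,"dz":0,"wx":0,"wy":0,"wz":0,"fingers":0.094},{"dx":-0.011,"dy":-0.03,"dz":0,"wx":0,"wy":0,"wz":0,"fingers":0.094},{"dx":-0.011,"dy":-0.03,"dz":0,"wx":0,"wy":0,"wz":0,"fingers":0.094},{"dx":-0.011,"dy":-0.03,"dz":0,"wx":0,"wy":0,"wz":0,"fingers":0.094},{"dx":-0.011,"dy":-0.03,"dz":0,"wx":0,"wy":0,"wz":0,"fingers":0.094},{"dx":-0.011,"dy":-0.03,"dz":0,"wx":0,"wy":0,"wz":0,"fingers":0.094},{"dx":0,"dy":0,"dz":0,"wx":0,"wy":0,"wz":-6.8,"fingers":0.094}]' >/dev/null
python3 -m handwheel '[{"dx":0,"dy":0,"dz":0,"wx":0,"wy":0,"wz":-6.8,"fingers":0.094},{"dx":0,"dy":0,"dz":0,"wx":0,"wy":0,"wz":-6.8,"fingers":0.094},{"dx":0,"dy":0,"dz":0,"wx":0,"wy":0,"wz":-6.8,"fingers":0.094},{"dx":0,"dy":0,"dz":0,"wx":0,"wy":0,"wz":-6.8,"fingers":0.094},{"dx":0,"dy":0,"dz":0,"wx":0,"wy":0,"wz":-6.8,"fingers":0.094},{"dx":0,"dy":0,"dz":0,"wx":0,"wy":0,"wz":-6.8,"fingers":0.094},{"dx":0,"dy":0,"dz":0,"wx":0,"wy":0,"wz":-6.8,"fingers":0.094},{"dx":0,"dy":0,"dz":0,"wx":0,"wy":0,"wz":-6.8,"fingers":0.094},{"dx":0,"dy":0,"dz":0,"wx":0,"wy":0,"wz":-6.8,"fingers":0.094},{"dx":0,"dy":0,"dz":0,"wx":0,"wy":0,"wz":-6.8,"fingers":0.094},{"dx":0,"dy":0,"dz":0,"wx":0,"wy":0,"wz":0,"fingers":0.094},{"dx":0,"dy":0,"dz":0,"wx":0,"wy":0,"wz":0,"fingers":0.094}]' >/dev/null
python3 to.py 0.4936 0.2006 0.17 -54
python3 - <<'E'
from workcell import cams
import cv2,numpy as np
c=cams.read_camera("wrist");cv2.imwrite("pics/w2.png",c["color"]);np.savez("w2.npz",**c)
E
```

```text
t 10.98 tcp [0.488  0.0491 0.2262] F [-0.2 -0.5  0.6] w 93.9mm g 0.0 j [ 0.2   0.1  -0.46  1.92  0.05  1.14 -1.23]
yaw -54.6 turn [-0.01  0.1  -0.6 ] shift now [  92.5 -120.3   56. ] shift after turn [  93.6 -119.3   56.2]
```

View pics/w2.png

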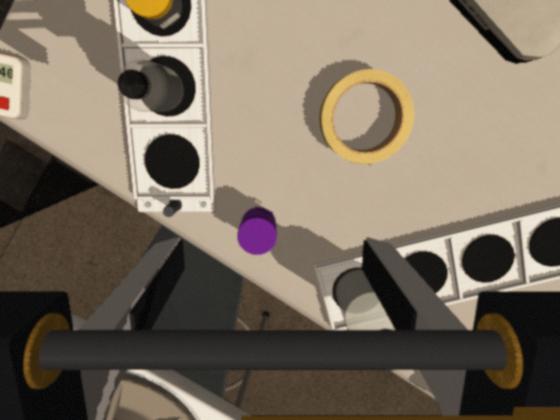

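The tall bottle stands in the near right-hand bay at about (365,310). The stain bottle's cap is at (134,84) and the emptied pad at (172,161).

```bash
python3 - <<'E'
from h import *
c=dict(np.load("w2.npz"))
print("cap",ray(c,134,84,.106).round(4),"tallpad",ray(c,172,161,.01).round(4),ray(c,165,86,.01).round(4),"lid",ray(c,150,2,.062))
E
python3 -m handwheel '[{"dx":0.023,"dy":-0.03,"dz":0,"wx":0,"wy":0,"wz":-0.6,"fingers":0.094},{"dx":0.023,"dy":-0.03,"dz":0,"wx":0,"wy":0,"wz":0,"fingers":0.094},{"dx":0.023,"dy":-0.03,"dz":0,"wx":0,"wy":0,"wz":0,"fingers":0.094},{"dx":0.024,"dy":-0.03,"dz":0,"wx":0,"wy":0,"wz":0,"fingers":0.094},{"dx":0,"dy":0,"dz":0.03,"wx":0,"wy":0,"wz":0,"fingers":0.094},{"dx":0,"dy":0,"dz":0.02,"wx":0,"wy":0,"wz":0,"fingers":0.094},{"dx":0,"dy":0,"dz":0,"wx":0,"wy":0,"wz":0,"fingers":0.094},{"dx":0,"dy":0,"dz":0,"wx":0,"wy":0,"wz":0,"fingers":0.094}]' >/dev/null
python3 to.py 0.4936 0.2006 0.033 -54
```

```text
cap [0.4944 0.2015 0.106 ] tallpad [0.4294 0.153  0.01  ] [0.4971 0.2035 0.01  ] lid [0.55938361 0.24009615 0.062     ]
t 11.70 tcp [0.492  0.2006 0.1758] F [-0.5 -0.3  1.6] w 94.0mm g 0.0 j [-0.01  0.24 -0.57  1.89  0.14  1.06 -1.58]
yaw -53.9 turn [-0.04  0.2   0.09] shift now [  1.8   1.  142.7] shift after turn [  1.3   0.9 142.8]
```

```bash
python3 -m handwheel '[{"dx":0.0015,"dy":0.001,"dz":0.025,"wx":0,"wy":0,"wz":0,"fingers":0.094},{"dx":0,"dy":0,"dz":0.03,"wx":0,"wy":0,"wz":0,"fingers":0.094},{"dx":0,"dy":0,"dz":0.03,"wx":0,"wy":0,"wz":0,"fingers":0.094},{"dx":0,"dy":0,"dz":0.03,"wx":0,"wy":0,"wz":0,"fingers":0.094},{"dx":0,"dy":0,"dz":0.02,"wx":0,"wy":0,"wz":0,"fingers":0.094},{"dx":0,"dy":0,"dz":0,"wx":0,"wy":0,"wz":0,"fingers":0.094},{"dx":0,"dy":0,"dz":0,"wx":0,"wy":0,"wz":0,"fingers":0.094}]' >/dev/null
python3 to.py 0.494 0.2008 0.033 -54
```

```text
t 12.28 tcp [0.4947 0.2007 0.0421] F [-0.4 -0.1  0.8] w 94.0mm g 0.0 j [-0.07  0.41 -0.52  2.01  0.28  0.8  -1.7 ]
yaw -53.9 turn [-0.    0.1   0.13] shift now [-0.4 -0.5  9.1] shift after turn [-0.5 -0.5  9.1]
```

```bash
python3 -m handwheel '[{"dx":0,"dy":0,"dz":0.009,"wx":0,"wy":0,"wz":0,"fingers":0.06},{"dx":0,"dy":0,"dz":0,"wx":0,"wy":0,"wz":0,"fingers":0.06},{"dx":0,"dy":0,"dz":0,"wx":0,"wy":0,"wz":0,"fingers":0.06},{"dx":0,"dy":0,"dz":0,"wx":0,"wy":0,"wz":0,"fingers":0.05},{"dx":0,"dy":0,"dz":0,"wx":0,"wy":0,"wz":0,"fingers":0.035},{"dx":0,"dy":0,"dz":0,"wx":0,"wy":0,"wz":0,"fingers":0.035},{"dx":0,"dy":0,"dz":0,"wx":0,"wy":0,"wz":0,"fingers":0.035},{"dx":0,"dy":0,"dz":0,"wx":0,"wy":0,"wz":0,"fingers":0.035},{"dx":0,"dy":0,"dz":0,"wx":0,"wy":0,"wz":0,"fingers":0.035},{"dx":0,"dy":0,"dz":0,"wx":0,"wy":0,"wz":0,"fingers":0.035},{"dx":0,"dy":0,"dz":0,"wx":0,"wy":0,"wz":0,"fingers":0.035},{"dx":0,"dy":0,"dz":0,"wx":0,"wy":0,"wz":0,"fingers":0.035}]' 15 >/dev/null
python3 to.py 0.49 0.05 0.22 -54
```

```text
t 13.28 tcp [0.4941 0.2009 0.0322] F [-1.2 -0.   4.5] w 47.2mm g 15.0 j [-0.08  0.42 -0.52  2.02  0.29  0.78 -1.71]
yaw -53.8 turn [-0.    0.08  0.23] shift now [ -92.8  119.3 -187.7] shift after turn [ -92.   119.7 -187.8]
```

```bash
python3 -m handwheel '[{"dx":0,"dy":0,"dz":-0.015,"wx":0,"wy":0,"wz":0,"fingers":0.035},{"dx":0,"dy":0,"dz":-0.03,"wx":0,"wy":0,"wz":0,"fingers":0.035},{"dx":0,"dy":0,"dz":-0.035,"wx":0,"wy":0,"wz":0,"fingers":0.035},{"dx":0,"dy":0,"dz":-0.035,"wx":0,"wy":0,"wz":0,"fingers":0.035},{"dx":0,"dy":0,"dz":-0.035,"wx":0,"wy":0,"wz":0,"fingers":0.035},{"dx":0,"dy":0,"dz":-0.025,"wx":0,"wy":0,"wz":0,"fingers":0.035},{"dx":-0.0225,"dy":0.033,"dz":0,"wx":0,"wy":0,"wz":0,"fingers":0.035},{"dx":-0.0225,"dy":0.033,"dz":0,"wx":0,"wy":0,"wz":0,"fingers":0.035},{"dx":-0.0225,"dy":0.033,"dz":0,"wx":0,"wy":0,"wz":0,"fingers":0.035},{"dx":-0.0225,"dy":0.033,"dz":0,"wx":0,"wy":0,"wz":0,"fingers":0.035},{"dx":-0.0225,"dy":0.033,"dz":0,"wx":0,"wy":0,"wz":0,"fingers":0.035},{"dx":0,"dy":0,"dz":0,"wx":0,"wy":0,"wz":5,"fingers":0.035}]'  
python3 -m handwheel '[{"dx":0,"dy":0,"dz":0,"wx":0,"wy":0,"wz":7,"fingers":0.035},{"dx":0,"dy":0,"dz":0,"wx":0,"wy":0,"wz":7,"fingers":0.035},{"dx":0,"dy":0,"dz":0,"wx":0,"wy":0,"wz":7,"fingers":0.035},{"dx":0,"dy":0,"dz":0,"wx":0,"wy":0,"wz":7,"fingers":0.035},{"dx":0,"dy":0,"dz":0,"wx":0,"wy":0,"wz":7,"fingers":0.035},{"dx":0,"dy":0,"dz":0,"wx":0,"wy":0,"wz":7,"fingers":0.035},{"dx":0,"dy":0,"dz":0,"wx":0,"wy":0,"wz":7,"fingers":0.035},{"dx":0,"dy":0,"dz":0,"wx":0,"wy":0,"wz":7,"fingers":0.035},{"dx":0,"dy":0,"dz":0,"wx":0,"wy":0,"wz":7,"fingers":0.035},{"dx":0,"dy":0,"dz":0,"wx":0,"wy":0,"wz":7,"fingers":0.035},{"dx":0,"dy":0,"dz":0,"wx":0,"wy":0,"wz":0,"fingers":0.035}]' >/dev/null
python3 to.py 0.4907 -0.1861 0.21 -129.3
```

```text
clock: 14.28
tool_pos: [0.5006, -0.007, 0.2068]
orientation: [3.025, 0.84, -0.005]
force: [0.6, -0.8, -0.8]
gripper_width: 0.501
gripper_force: 14.9
t 15.20 tcp [0.5008 0.0012 0.2069] F [ 0.4  0.5 -2.1] w 47.2mm g 14.9 j [ 0.18  0.13 -0.34  1.93  0.05  1.1  -2.43]
yaw -129.2 turn [0.13 0.05 0.14] shift now [110.5 151.6  -2.8] shift after turn [110.8 151.3  -3.1]
```

```bash
python3 -m handwheel '[{"dx":0.0185,"dy":0.0252,"dz":0,"wx":0,"wy":0,"wz":0,"fingers":0.035},{"dx":0.0185,"dy":0.0252,"dz":0,"wx":0,"wy":0,"wz":0,"fingers":0.035},{"dx":0.0185,"dy":0.0252,"dz":0,"wx":0,"wy":0,"wz":0,"fingers":0.035},{"dx":0.0185,"dy":0.0252,"dz":0,"wx":0,"wy":0,"wz":0,"fingers":0.035},{"dx":0.0185,"dy":0.0252,"dz":0,"wx":0,"wy":0,"wz":0,"fingers":0.035},{"dx":0.0185,"dy":0.0252,"dz":0,"wx":0,"wy":0,"wz":0,"fingers":0.035},{"dx":0,"dy":0,"dz":0,"wx":0,"wy":0,"wz":0,"fingers":0.035},{"dx":0,"dy":0,"dz":0.02,"wx":0,"wy":0,"wz":0,"fingers":0.035},{"dx":0,"dy":0,"dz":0.03,"wx":0,"wy":0,"wz":0,"fingers":0.035},{"dx":0,"dy":0,"dz":0.03,"wx":0,"wy":0,"wz":0,"fingers":0.035},{"dx":0,"dy":0,"dz":0,"wx":0,"wy":0,"wz":0,"fingers":0.035},{"dx":0,"dy":0,"dz":0,"wx":0,"wy":0,"wz":0,"fingers":0.035}]' >/dev/null
python3 to.py 0.4907 -0.1861 0.033 -129.3
```

```text
t 16.20 tcp [ 0.4919 -0.1857  0.1268] F [ 0.  -0.4 -0.9] w 47.2mm g 14.9 j [ 0.4   0.24 -0.19  1.97  0.06  0.94 -2.06]
yaw -128.6 turn [0.15 0.19 0.69] shift now [-0.4  0.8 93.8] shift after turn [-0.7  1.  93.8]
```

```bash
python3 -m handwheel '[{"dx":0,"dy":0.0005,"dz":0.025,"wx":0,"wy":0,"wz":0.6,"fingers":0.035},{"dx":0,"dy":0,"dz":0.03,"wx":0,"wy":0,"wz":0,"fingers":0.035},{"dx":0,"dy":0,"dz":0.02,"wx":0,"wy":0,"wz":0,"fingers":0.035},{"dx":0,"dy":0,"dz":0.008,"wx":0,"wy":0,"wz":0,"fingers":0.035},{"dx":0,"dy":0,"dz":0,"wx":0,"wy":0,"wz":0,"fingers":0.035},{"dx":0,"dy":0,"dz":0,"wx":0,"wy":0,"wz":0,"fingers":0.035}]' >/dev/null
python3 to.py 0.4907 -0.1861 0.0325 -129.3
```

```text
t 16.70 tcp [ 0.4934 -0.1868  0.046 ] F [ 0.3  0.5 -0. ] w 46.9mm g 14.9 j [ 0.39  0.35 -0.18  2.04  0.09  0.76 -2.1 ]
yaw -129.3 turn [ 0.06 -0.05 -0.03] shift now [-2.6  1.2 13.5] shift after turn [-2.6  1.2 13.5]
```

```bash
python3 -m handwheel '[{"dx":-0.0025,"dy":0.001,"dz":0.006,"wx":0,"wy":0,"wz":0,"fingers":0.035},{"dx":0,"dy":0,"dz":0.005,"wx":0,"wy":0,"wz":0,"fingers":0.035},{"dx":0,"dy":0,"dz":0.002,"wx":0,"wy":0,"wz":0,"fingers":0.035},{"dx":0,"dy":0,"dz":0,"wx":0,"wy":0,"wz":0,"fingers":0.035},{"dx":0,"dy":0,"dz":0,"wx":0,"wy":0,"wz":0,"fingers":0.035}]' >/dev/null
python3 to.py 0.4907 -0.1861 0.0325 -129.3
```

```text
t 17.12 tcp [ 0.4904 -0.1857  0.0319] F [1.2 1.2 2.3] w 47.0mm g 15.0 j [ 0.39  0.37 -0.18  2.05  0.1   0.73 -2.11]
yaw -129.4 turn [ 0.06 -0.02 -0.06] shift now [ 0.5  0.1 -0.6] shift after turn [ 0.5  0.1 -0.6]
```

```bash
python3 -m handwheel '[{"dx":0,"dy":0,"dz":0,"wx":0,"wy":0,"wz":0,"fingers":0.05},{"dx":0,"dy":0,"dz":0,"wx":0,"wy":0,"wz":0,"fingers":0.065},{"dx":0,"dy":0,"dz":0,"wx":0,"wy":0,"wz":0,"fingers":0.094},{"dx":0,"dy":0,"dz":0,"wx":0,"wy":0,"wz":0,"fingers":0.094},{"dx":0,"dy":0,"dz":0,"wx":0,"wy":0,"wz":0,"fingers":0.094},{"dx":0,"dy":0,"dz":0,"wx":0,"wy":0,"wz":0,"fingers":0.094},{"dx":0,"dy":0,"dz":0,"wx":0,"wy":0,"wz":0,"fingers":0.094},{"dx":0,"dy":0,"dz":-0.03,"wx":0,"wy":0,"wz":0,"fingers":0.094},{"dx":0,"dy":0,"dz":-0.04,"wx":0,"wy":0,"wz":0,"fingers":0.094},{"dx":0,"dy":0,"dz":-0.04,"wx":0,"wy":0,"wz":0,"fingers":0.094},{"dx":0,"dy":0,"dz":-0.04,"wx":0,"wy":0,"wz":0,"fingers":0.094},{"dx":0,"dy":0,"dz":-0.035,"wx":0,"wy":0,"wz":0,"fingers":0.094}]'
python3 -m handwheel '[{"dx":-0.0185,"dy":-0.0252,"dz":0,"wx":0,"wy":0,"wz":0,"fingers":0.094},{"dx":-0.0185,"dy":-0.0252,"dz":0,"wx":0,"wy":0,"wz":0,"fingers":0.094},{"dx":-0.0185,"dy":-0.0252,"dz":0,"wx":0,"wy":0,"wz":0,"fingers":0.094},{"dx":-0.0185,"dy":-0.0252,"dz":0,"wx":0,"wy":0,"wz":0,"fingers":0.094},{"dx":-0.0185,"dy":-0.0252,"dz":0,"wx":0,"wy":0,"wz":0,"fingers":0.094},{"dx":-0.0185,"dy":-0.0252,"dz":0,"wx":0,"wy":0,"wz":0,"fingers":0.094},{"dx":0,"dy":0,"dz":0,"wx":0,"wy":0,"wz":-7,"fingers":0.094},{"dx":0,"dy":0,"dz":0,"wx":0,"wy":0,"wz":-7,"fingers":0.094},{"dx":0,"dy":0,"dz":0,"wx":0,"wy":0,"wz":-7,"fingers":0.094},{"dx":0,"dy":0,"dz":0,"wx":0,"wy":0,"wz":-7,"fingers":0.094},{"dx":0,"dy":0,"dz":0,"wx":0,"wy":0,"wz":-7,"fingers":0.094},{"dx":0,"dy":0,"dz":0,"wx":0,"wy":0,"wz":-7,"fingers":0.094}]' >/dev/null
python3 -m handwheel '[{"dx":0,"dy":0,"dz":0,"wx":0,"wy":0,"wz":-7,"fingers":0.094},{"dx":0,"dy":0,"dz":0,"wx":0,"wy":0,"wz":-7,"fingers":0.094},{"dx":0,"dy":0,"dz":0,"wx":0,"wy":0,"wz":-7,"fingers":0.094},{"dx":0,"dy":0,"dz":0,"wx":0,"wy":0,"wz":-7,"fingers":0.094},{"dx":0,"dy":0,"dz":0,"wx":0,"wy":0,"wz":-5,"fingers":0.094},{"dx":0,"dy":0,"dz":0,"wx":0,"wy":0,"wz":0,"fingers":0.094}]' >/dev/null
python3 to.py 0.566 0.2468 0.2 -54
```

```text
clock: 18.12
tool_pos: [0.49, -0.1856, 0.2192]
orientation: [2.957, -1.058, 0.0]
force: [1.3, -0.4, -0.2]
gripper_width: 1.001
gripper_force: 0.0
t 19.62 tcp [0.5001 0.0016 0.2162] F [-0.  -0.4 -0.3] w 94.1mm g 0.0 j [ 0.27  0.13 -0.44  1.91  0.06  1.12 -1.13]
yaw -54.1 turn [-0.01  0.1  -0.11] shift now [ 197.2 -160.    15.9] shift after turn [ 197.5 -159.6   16.2]
```

```bash
python3 -m handwheel '[{"dx":0.0282,"dy":-0.0228,"dz":0,"wx":0,"wy":0,"wz":0,"fingers":0.094},{"dx":0.0282,"dy":-0.0228,"dz":0,"wx":0,"wy":0,"wz":0,"fingers":0.094},{"dx":0.0282,"dy":-0.0228,"dz":0,"wx":0,"wy":0,"wz":0,"fingers":0.094},{"dx":0,"dy":0,"dz":0,"wx":0,"wy":0,"wz":0,"fingers":0.094}]' >/dev/null
python3 - <<'E'
from workcell import cams
from h import *
c=cams.read_camera("wrist");cv2.imwrite("pics/w3.png",c["color"]);np.savez("w3.npz",**c)
hsv=cv2.cvtColor(c["color"],cv2.COLOR_BGR2HSV)
for ce,s in blobs(cv2.inRange(hsv,(18,150,120),(32,255,255))>0,300,3000):print("lid?",ce,s,ray(c,*ce,.062).round(4))
E
python3 to.py 0.566 0.2468 0.2 -54
```

```text
lid? [182.86270983  69.7116307 ] [ 158   46   47   50 1668] [0.5679 0.2466 0.062 ]
t 20.00 tcp [0.5291 0.1103 0.2159] F [-0.7 -1.2  0.1] w 93.6mm g 0.0 j [ 0.12  0.21 -0.51  1.83  0.11  1.14 -1.37]
yaw -54.3 turn [-0.08  0.06 -0.29] shift now [109.6 -89.3  16. ] shift after turn [110.  -88.8  15.9]
```

View pics/w3.png

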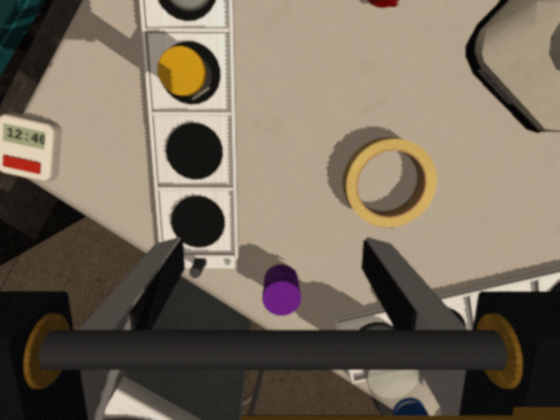

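The yellow lid is at (183,70), with the full rack's two near pads empty at (194,150) and (198,221). The beaker is at (188,5), cut off by the top of the picture.

```bash
python3 -m handwheel '[{"dx":0.028,"dy":-0.0222,"dz":0,"wx":0,"wy":0,"wz":0,"fingers":0.094},{"dx":0.028,"dy":-0.0222,"dz":0,"wx":0,"wy":0,"wz":0,"fingers":0.094},{"dx":0.028,"dy":-0.0222,"dz":0,"wx":0,"wy":0,"wz":0,"fingers":0.094},{"dx":0.028,"dy":-0.0222,"dz":0,"wx":0,"wy":0,"wz":0,"fingers":0.094},{"dx":0,"dy":0,"dz":0.03,"wx":0,"wy":0,"wz":0,"fingers":0.094},{"dx":0,"dy":0,"dz":0.03,"wx":0,"wy":0,"wz":0,"fingers":0.094},{"dx":0,"dy":0,"dz":0.03,"wx":0,"wy":0,"wz":0,"fingers":0.094},{"dx":0,"dy":0,"dz":0.02,"wx":0,"wy":0,"wz":0,"fingers":0.094},{"dx":0,"dy":0,"dz":0,"wx":0,"wy":0,"wz":0,"fingers":0.094},{"dx":0,"dy":0,"dz":0,"wx":0,"wy":0,"wz":0,"fingers":0.094}]' >/dev/null
python3 to.py 0.5672 0.2467 0.023 -54
```

```text
t 20.83 tcp [0.5679 0.2431 0.1056] F [-0.3  0.5  0.5] w 94.0mm g 0.0 j [-0.1   0.45 -0.53  1.77  0.26  0.99 -1.68]
yaw -54.5 turn [-0.02  0.2  -0.5 ] shift now [ 1.8 -3.4 82.6] shift after turn [ 1.5 -3.4 82.6]
```

```bash
python3 -m handwheel '[{"dx":0.0015,"dy":-0.0035,"dz":0.02,"wx":0,"wy":0,"wz":0,"fingers":0.094},{"dx":0,"dy":0,"dz":0.025,"wx":0,"wy":0,"wz":0,"fingers":0.094},{"dx":0,"dy":0,"dz":0.022,"wx":0,"wy":0,"wz":0,"fingers":0.094},{"dx":0,"dy":0,"dz":0.01,"wx":0,"wy":0,"wz":0,"fingers":0.08},{"dx":0,"dy":0,"dz":0,"wx":0,"wy":0,"wz":0,"fingers":0.07},{"dx":0,"dy":0,"dz":0,"wx":0,"wy":0,"wz":0,"fingers":0.07}]' >/dev/null
python3 to.py 0.5672 0.2467 0.023 -54
```

```text
t 21.33 tcp [0.5681 0.2478 0.0303] F [ 1.  -0.1  0.5] w 77.5mm g 0.0 j [-0.14  0.54 -0.5   1.82  0.33  0.86 -1.74]
yaw -54.4 turn [ 0.01  0.04 -0.41] shift now [-1.3  0.4  7.3] shift after turn [-1.3  0.4  7.3]
```

```bash
python3 -m handwheel '[{"dx":-0.001,"dy":0,"dz":0.007,"wx":0,"wy":0,"wz":0,"fingers":0.06},{"dx":0,"dy":0,"dz":0,"wx":0,"wy":0,"wz":0,"fingers":0.055},{"dx":0,"dy":0,"dz":0,"wx":0,"wy":0,"wz":0,"fingers":0.05},{"dx":0,"dy":0,"dz":0,"wx":0,"wy":0,"wz":0,"fingers":0.03},{"dx":0,"dy":0,"dz":0,"wx":0,"wy":0,"wz":0,"fingers":0.03},{"dx":0,"dy":0,"dz":0,"wx":0,"wy":0,"wz":0,"fingers":0.03},{"dx":0,"dy":0,"dz":0,"wx":0,"wy":0,"wz":0,"fingers":0.03},{"dx":0,"dy":0,"dz":0,"wx":0,"wy":0,"wz":0,"fingers":0.03},{"dx":0,"dy":0,"dz":0,"wx":0,"wy":0,"wz":0,"fingers":0.03},{"dx":0,"dy":0,"dz":0,"wx":0,"wy":0,"wz":0,"fingers":0.03}]' 15 >/dev/null
python3 to.py 0.5 0 0.2 -54
```

```text
t 22.17 tcp [0.5667 0.2472 0.0222] F [-1.   2.   6.2] w 38.8mm g 15.1 j [-0.14  0.55 -0.49  1.83  0.33  0.85 -1.74]
yaw -54.4 turn [-0.    0.07 -0.37] shift now [-198.4  162.1 -177.6] shift after turn [-199.2  160.8 -177.8]
```

```bash
python3 -m handwheel '[{"dx":0,"dy":0,"dz":0,"wx":0,"wy":0,"wz":0,"fingers":0.03}]'
python3 - <<'E'
from workcell import cams
import cv2,numpy as np
a=cams.read_camera("wrist")["color"];b=cams.read_camera("scene")["color"]
b=cv2.resize(b[180:320,100:340],(560,327),interpolation=2)
cv2.imwrite("pics/w4.png",np.vstack([a[100:360],b]))
E
```

```text
clock: 22.25
tool_pos: [0.5667, 0.2472, 0.0222]
orientation: [2.991, 0.961, -0.002]
force: [-0.5, 0.8, 5.5]
gripper_width: 0.414
gripper_force: 15.1
```

View pics/w4.png

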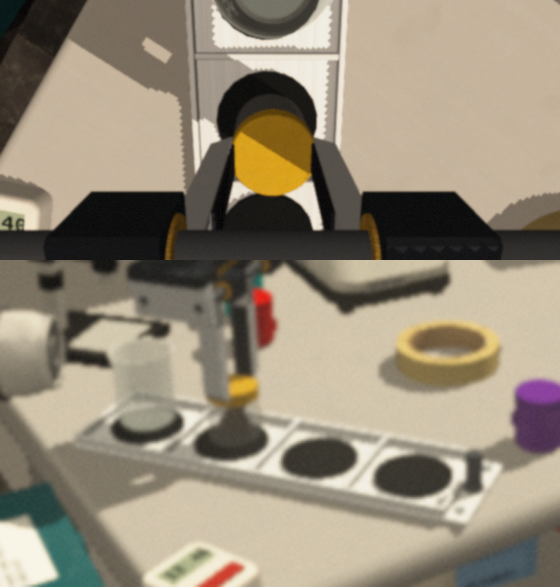

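The jar is between the fingers with its lid level, spanning about x 233–313 in the wrist view, but the reported opening (38.8 mm) is below the jar's 45 mm. I'll check its size and tilt.

```bash
python3 - <<'E'
from workcell import cams
from h import *
c=cams.read_camera("wrist");P=cloud(c);f=210/np.tan(np.radians(c["fovy"])/2)
hsv=cv2.cvtColor(c["color"],cv2.COLOR_BGR2HSV)
m=cv2.inRange(hsv,(18,150,60),(32,255,255))>0;m[:180]=0;m[320:]=0;m[:,:200]=0;m[:,350:]=0
q=P[m];print(f,m.sum(),np.percentile(q,[2,50,98],axis=0).round(4))
q=q[np.abs(q[:,2]-np.median(q[:,2]))<.006];A=np.c_[q[:,:2],np.ones(len(q))];k=np.linalg.lstsq(A,q[:,2],rcond=None)[0];print("slope",k)
a=np.radians(-54.4);y=np.array([np.cos(a),np.sin(a)]);x=np.array([-y[1],y[0]])
for d in(y,x):print(np.percentile(q[:,:2]@d,[0.5,99.5]))
print("tcp",np.array([.5667,.2472])@y,np.array([.5667,.2472])@x)
E
```

```text
364.90504982153305 5722 [[0.5474 0.2273 0.0537]
 [0.569  0.2489 0.0625]
 [0.5888 0.2688 0.0643]]
slope [-0.03840098  0.0257876   0.07787943]
[0.10947523 0.14848925]
[0.58390841 0.6272925 ]
tcp 0.1288905790573107 0.6046849995082325
```

```bash
python3 -m handwheel '[{"dx":0,"dy":0,"dz":-0.01,"wx":0,"wy":0,"wz":0,"fingers":0.03},{"dx":0,"dy":0,"dz":-0.02,"wx":0,"wy":0,"wz":0,"fingers":0.03},{"dx":0,"dy":0,"dz":-0.02,"wx":0,"wy":0,"wz":0,"fingers":0.03},{"dx":0,"dy":0,"dz":0,"wx":0,"wy":0,"wz":0,"fingers":0.03},{"dx":0,"dy":0,"dz":0,"wx":0,"wy":0,"wz":0,"fingers":0.03}]'
python3 - <<'E'
from workcell import cams
from h import *
c=cams.read_camera("wrist");P=cloud(c);b=cams.read_camera("scene")["color"]
hsv=cv2.cvtColor(c["color"],cv2.COLOR_BGR2HSV)
m=cv2.inRange(hsv,(18,150,60),(32,255,255))>0;m[:180]=0;m[320:]=0;m[:,:200]=0;m[:,350:]=0
q=P[m];print(np.percentile(q,[2,50,98],axis=0).round(4))
cv2.imwrite("pics/w5.png",np.vstack([c["color"][100:360],cv2.resize(b[180:320,100:340],(560,327),interpolation=2)]))
E
python3 to.py .5 0 .2 -54
```

```text
clock: 22.82
tool_pos: [0.5672, 0.247, 0.0731]
orientation: [2.991, 0.96, 0.0]
force: [0.7, 0.3, -1.8]
gripper_width: 0.414
gripper_force: 14.9
[[0.5462 0.226  0.1029]
 [0.5691 0.2484 0.1133]
 [0.5892 0.2682 0.1151]]
t 22.92 tcp [0.5662 0.2464 0.0714] F [-0.5  0.4 -0.8] w 38.8mm g 14.9 j [-0.12  0.49 -0.52  1.8   0.29  0.93 -1.71]
yaw -54.4 turn [ 0.    0.15 -0.39] shift now [-197.7  161.8 -128.1] shift after turn [-198.4  160.4 -128.6]
```

View pics/w5.png

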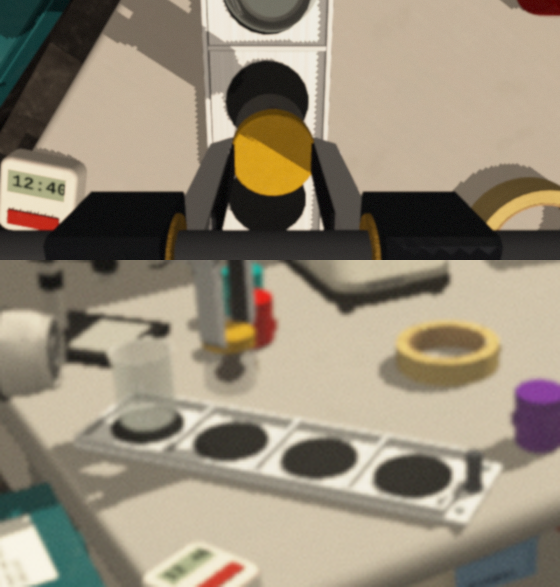

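The jar is up, level and centred in the fingers, and its pad at (266,100) in the wrist half is bare.

```bash
python3 -m handwheel '[{"dx":0,"dy":0,"dz":-0.03,"wx":0,"wy":0,"wz":0,"fingers":0.03},{"dx":-0.0248,"dy":0.02,"dz":-0.0125,"wx":0,"wy":0,"wz":0,"fingers":0.03},{"dx":-0.0248,"dy":0.02,"dz":-0.0125,"wx":0,"wy":0,"wz":0,"fingers":0.03},{"dx":-0.0248,"dy":0.02,"dz":-0.0125,"wx":0,"wy":0,"wz":0,"fingers":0.03},{"dx":-0.0248,"dy":0.02,"dz":-0.0125,"wx":0,"wy":0,"wz":0,"fingers":0.03},{"dx":-0.0248,"dy":0.02,"dz":-0.0125,"wx":0,"wy":0,"wz":0,"fingers":0.03},{"dx":-0.0248,"dy":0.02,"dz":-0.0125,"wx":0,"wy":0,"wz":0,"fingers":0.03},{"dx":-0.0248,"dy":0.02,"dz":-0.0125,"wx":0,"wy":0,"wz":0,"fingers":0.03},{"dx":-0.0248,"dy":0.02,"dz":-0.0125,"wx":0,"wy":0,"wz":0,"fingers":0.03},{"dx":0,"dy":0,"dz":0,"wx":0,"wy":0,"wz":7,"fingers":0.03},{"dx":0,"dy":0,"dz":0,"wx":0,"wy":0,"wz":7,"fingers":0.03},{"dx":0,"dy":0,"dz":0,"wx":0,"wy":0,"wz":7,"fingers":0.03}]' 
python3 -m handwheel '[{"dx":0,"dy":0,"dz":0,"wx":0,"wy":0,"wz":7,"fingers":0.03},{"dx":0,"dy":0,"dz":0,"wx":0,"wy":0,"wz":7,"fingers":0.03},{"dx":0,"dy":0,"dz":0,"wx":0,"wy":0,"wz":7,"fingers":0.03},{"dx":0,"dy":0,"dz":0,"wx":0,"wy":0,"wz":7,"fingers":0.03},{"dx":0,"dy":0,"dz":0,"wx":0,"wy":0,"wz":7,"fingers":0.03},{"dx":0,"dy":0,"dz":0,"wx":0,"wy":0,"wz":7,"fingers":0.03},{"dx":0,"dy":0,"dz":0,"wx":0,"wy":0,"wz":7,"fingers":0.03},{"dx":0,"dy":0,"dz":0,"wx":0,"wy":0,"wz":5,"fingers":0.03},{"dx":0,"dy":0,"dz":0,"wx":0,"wy":0,"wz":0,"fingers":0.03}]' >/dev/null
python3 to.py 0.5566 -0.2399 0.2 -129.3
```

```text
clock: 23.92
tool_pos: [0.4981, 0.0005, 0.2017]
orientation: [3.117, 0.388, -0.004]
force: [0.2, 0.5, -1.3]
gripper_width: 0.411
gripper_force: 14.9
t 24.67 tcp [0.4981 0.0014 0.2014] F [-0.8 -0.3 -1.2] w 38.8mm g 14.9 j [ 0.21  0.13 -0.37  1.94  0.05  1.09 -2.45]
yaw -129.6 turn [ 0.16  0.1  -0.34] shift now [199.  148.5   1.4] shift after turn [198.1 149.6   1.4]
```

```bash
python3 -m handwheel '[{"dx":0.0283,"dy":0.0214,"dz":0,"wx":0,"wy":0,"wz":0,"fingers":0.03},{"dx":0.0283,"dy":0.0214,"dz":0,"wx":0,"wy":0,"wz":0,"fingers":0.03},{"dx":0.0283,"dy":0.0214,"dz":0,"wx":0,"wy":0,"wz":0,"fingers":0.03},{"dx":0.0283,"dy":0.0214,"dz":0,"wx":0,"wy":0,"wz":0,"fingers":0.03},{"dx":0.0283,"dy":0.0214,"dz":0,"wx":0,"wy":0,"wz":0,"fingers":0.03},{"dx":0.0283,"dy":0.0214,"dz":0,"wx":0,"wy":0,"wz":0,"fingers":0.03},{"dx":0.0283,"dy":0.0214,"dz":0,"wx":0,"wy":0,"wz":0,"fingers":0.03},{"dx":0,"dy":0,"dz":0.02,"wx":0,"wy":0,"wz":0,"fingers":0.03},{"dx":0,"dy":0,"dz":0.03,"wx":0,"wy":0,"wz":0,"fingers":0.03},{"dx":0,"dy":0,"dz":0.03,"wx":0,"wy":0,"wz":0,"fingers":0.03},{"dx":0,"dy":0,"dz":0,"wx":0,"wy":0,"wz":0,"fingers":0.03},{"dx":0,"dy":0,"dz":0,"wx":0,"wy":0,"wz":0,"fingers":0.03}]' >/dev/null
python3 to.py 0.5566 -0.2399 0.0235 -129.3
```

```text
t 25.67 tcp [ 0.5556 -0.2396  0.1212] F [ 0.4 -0.2 -0.8] w 38.6mm g 14.9 j [ 0.46  0.37 -0.2   1.8   0.09  0.98 -2.03]
yaw -129.2 turn [0.15 0.23 0.06] shift now [ 1.4 -0.7 97.7] shift after turn [ 1.  -0.5 97.7]
```

```bash
python3 -m handwheel '[{"dx":0,"dy":0,"dz":0.025,"wx":0,"wy":0,"wz":0,"fingers":0.03},{"dx":0,"dy":0,"dz":0.03,"wx":0,"wy":0,"wz":0,"fingers":0.03},{"dx":0,"dy":0,"dz":0.02,"wx":0,"wy":0,"wz":0,"fingers":0.03},{"dx":0,"dy":0,"dz":0.01,"wx":0,"wy":0,"wz":0,"fingers":0.03},{"dx":0,"dy":0,"dz":0,"wx":0,"wy":0,"wz":0,"fingers":0.03},{"dx":0,"dy":0,"dz":0,"wx":0,"wy":0,"wz":0,"fingers":0.03}]' >/dev/null
python3 to.py 0.5566 -0.2399 0.0225 -129.3
```

```text
t 26.17 tcp [ 0.5575 -0.2404  0.0389] F [ 0.3  0.  -0.9] w 38.9mm g 14.9 j [ 0.45  0.47 -0.19  1.86  0.12  0.82 -2.06]
yaw -129.3 turn [ 0.07 -0.04 -0.03] shift now [-1.   0.2 16.4] shift after turn [-1.   0.2 16.4]
```

```bash
python3 -m handwheel '[{"dx":-0.0015,"dy":0,"dz":0.007,"wx":0,"wy":0,"wz":0,"fingers":0.03},{"dx":0,"dy":0,"dz":0.006,"wx":0,"wy":0,"wz":0,"fingers":0.03},{"dx":0,"dy":0,"dz":0.003,"wx":0,"wy":0,"wz":0,"fingers":0.03},{"dx":0,"dy":0,"dz":0,"wx":0,"wy":0,"wz":0,"fingers":0.03},{"dx":0,"dy":0,"dz":0,"wx":0,"wy":0,"wz":0,"fingers":0.03}]' >/dev/null
python3 to.py 0.5566 -0.2399 0.0225 -129.3
```

```text
t 26.58 tcp [ 0.556  -0.2391  0.0218] F [1.4 1.5 1.6] w 39.0mm g 15.1 j [ 0.45  0.49 -0.19  1.88  0.13  0.79 -2.07]
yaw -129.4 turn [ 0.06 -0.02 -0.06] shift now [ 1.   0.2 -0.7] shift after turn [ 1.   0.2 -0.7]
```

```bash
python3 -m handwheel '[{"dx":0,"dy":0,"dz":0,"wx":0,"wy":0,"wz":0,"fingers":0.045},{"dx":0,"dy":0,"dz":0,"wx":0,"wy":0,"wz":0,"fingers":0.055},{"dx":0,"dy":0,"dz":0,"wx":0,"wy":0,"wz":0,"fingers":0.094},{"dx":0,"dy":0,"dz":0,"wx":0,"wy":0,"wz":0,"fingers":0.094},{"dx":0,"dy":0,"dz":0,"wx":0,"wy":0,"wz":0,"fingers":0.094},{"dx":0,"dy":0,"dz":0,"wx":0,"wy":0,"wz":0,"fingers":0.094},{"dx":0,"dy":0,"dz":0,"wx":0,"wy":0,"wz":0,"fingers":0.094},{"dx":0,"dy":0,"dz":-0.03,"wx":0,"wy":0,"wz":0,"fingers":0.094},{"dx":0,"dy":0,"dz":-0.04,"wx":0,"wy":0,"wz":0,"fingers":0.094},{"dx":0,"dy":0,"dz":-0.04,"wx":0,"wy":0,"wz":0,"fingers":0.094},{"dx":0,"dy":0,"dz":-0.04,"wx":0,"wy":0,"wz":0,"fingers":0.094},{"dx":0,"dy":0,"dz":-0.035,"wx":0,"wy":0,"wz":0,"fingers":0.094}]'
python3 -m handwheel '[{"dx":-0.0283,"dy":-0.0214,"dz":0,"wx":0,"wy":0,"wz":0,"fingers":0.094},{"dx":-0.0283,"dy":-0.0214,"dz":0,"wx":0,"wy":0,"wz":0,"fingers":0.094},{"dx":-0.0283,"dy":-0.0214,"dz":0,"wx":0,"wy":0,"wz":0,"fingers":0.094},{"dx":-0.0283,"dy":-0.0214,"dz":0,"wx":0,"wy":0,"wz":0,"fingers":0.094},{"dx":-0.0283,"dy":-0.0214,"dz":0,"wx":0,"wy":0,"wz":0,"fingers":0.094},{"dx":-0.0283,"dy":-0.0214,"dz":0,"wx":0,"wy":0,"wz":0,"fingers":0.094},{"dx":-0.0283,"dy":-0.0214,"dz":0,"wx":0,"wy":0,"wz":-5,"fingers":0.094},{"dx":0,"dy":0,"dz":0,"wx":0,"wy":0,"wz":-7,"fingers":0.094},{"dx":0,"dy":0,"dz":0,"wx":0,"wy":0,"wz":-7,"fingers":0.094},{"dx":0,"dy":0,"dz":0,"wx":0,"wy":0,"wz":-7,"fingers":0.094},{"dx":0,"dy":0,"dz":0,"wx":0,"wy":0,"wz":-7,"fingers":0.094},{"dx":0,"dy":0,"dz":0,"wx":0,"wy":0,"wz":-7,"fingers":0.094}]' >/dev/null
python3 -m handwheel '[{"dx":0,"dy":0,"dz":0,"wx":0,"wy":0,"wz":-7,"fingers":0.094},{"dx":0,"dy":0,"dz":0,"wx":0,"wy":0,"wz":-7,"fingers":0.094},{"dx":0,"dy":0,"dz":0,"wx":0,"wy":0,"wz":-7,"fingers":0.094},{"dx":0,"dy":0,"dz":0,"wx":0,"wy":0,"wz":-7,"fingers":0.094},{"dx":0,"dy":0,"dz":0,"wx":0,"wy":0,"wz":-7,"fingers":0.094},{"dx":0,"dy":0,"dz":0,"wx":0,"wy":0,"wz":0,"fingers":0.094}]' >/dev/null
python3 to.py 0.637 0.299 0.2 -54
```

```text
clock: 27.58
tool_pos: [0.5557, -0.239, 0.2092]
orientation: [2.957, -1.058, 0.0]
force: [0.3, -0.2, 0.2]
gripper_width: 1.001
gripper_force: 0.0
t 29.08 tcp [0.4974 0.0024 0.2062] F [ 1.   0.3 -0.3] w 94.3mm g 0.0 j [ 0.31  0.13 -0.48  1.93  0.07  1.1  -1.14]
yaw -54.0 turn [-0.    0.1   0.01] shift now [ 287.3 -157.9    5.7] shift after turn [ 287.3 -157.9    6.2]
```

Go to about (0.57,0.19) (70 mm short along tool x) and look.

```bash
python3 -m handwheel '[{"dx":0.0283,"dy":-0.0215,"dz":0,"wx":0,"wy":0,"wz":0,"fingers":0.094},{"dx":0.0283,"dy":-0.0215,"dz":0,"wx":0,"wy":0,"wz":0,"fingers":0.094},{"dx":0.0283,"dy":-0.0215,"dz":0,"wx":0,"wy":0,"wz":0,"fingers":0.094},{"dx":0.0283,"dy":-0.0215,"dz":0,"wx":0,"wy":0,"wz":0,"fingers":0.094},{"dx":0.0283,"dy":-0.0215,"dz":0,"wx":0,"wy":0,"wz":0,"fingers":0.094},{"dx":0.0283,"dy":-0.0215,"dz":0,"wx":0,"wy":0,"wz":0,"fingers":0.094},{"dx":0,"dy":0,"dz":0,"wx":0,"wy":0,"wz":0,"fingers":0.094},{"dx":0,"dy":0,"dz":0,"wx":0,"wy":0,"wz":0,"fingers":0.094}]' >/dev/null
python3 to.py 0.637 0.299 0.2 -54
python3 - <<'E'
from workcell import cams
import cv2,numpy as np
c=cams.read_camera("wrist");cv2.imwrite("pics/w6.png",c["color"]);np.savez("w6.npz",**c)
E
```

```text
t 29.75 tcp [0.5601 0.2083 0.2054] F [ 0.  -0.4 -0.5] w 94.1mm g 0.0 j [-0.    0.32 -0.57  1.72  0.19  1.16 -1.58]
yaw -54.4 turn [-0.07  0.12 -0.43] shift now [115.3 -29.    5.2] shift after turn [115.5 -28.1   5.4]
```

View pics/w6.png

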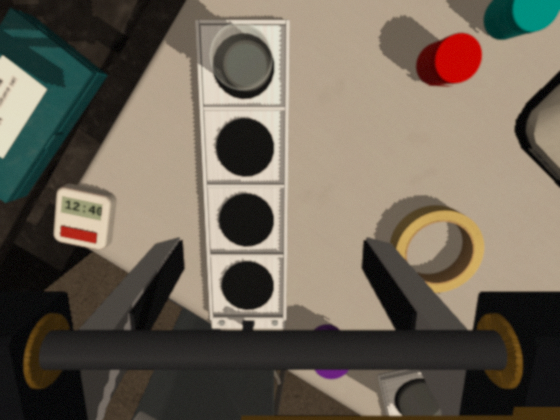

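The beaker is at about (243,61), on its pad around (243,66). I'll enlarge it to find the rim.

```bash
python3 - <<'E'
from h import *
c=dict(np.load("w6.npz"))
cv2.imwrite("pics/w6b.png",cv2.resize(c["color"][10:110,190:300],(660,600),interpolation=2))
for u,v in[(245,147),(246,219),(247,285)]:print(ray(c,u,v,.01).round(4))
E
```

```text
[0.5674 0.2514 0.01  ]
[0.4989 0.2029 0.01  ]
[0.4293 0.1535 0.01  ]
```

View pics/w6b.png

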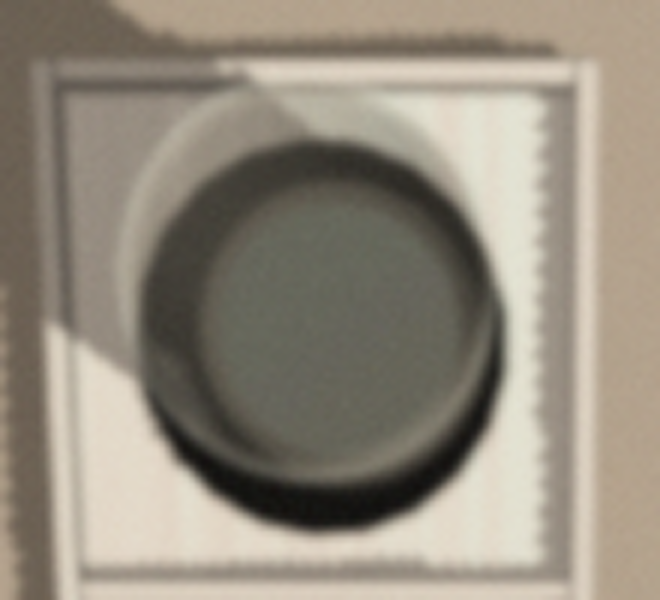

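The rim circle's centre is at (241,57), its base disc's at (246,63) and the pad's at (243.7,66).

```bash
python3 - <<'E'
from h import *
c=dict(np.load("w6.npz"))
print(ray(c,241,57,.08),ray(c,245.8,63.3,.013),ray(c,243.7,66.2,.01))
E
python3 to.py 0.637 0.301 0.2 -54
```

```text
[0.63857822 0.29828072 0.08      ] [0.63990914 0.2999633  0.013     ] [0.63639674 0.30049512 0.01      ]
t 29.80 tcp [0.5601 0.2065 0.2055] F [ 0.2 -0.2  1.1] w 94.0mm g 0.0 j [-0.    0.32 -0.57  1.72  0.19  1.16 -1.58]
yaw -54.5 turn [-0.02  0.15 -0.5 ] shift now [117.5 -32.3   5.2] shift after turn [117.8 -31.3   5.5]
```

```bash
python3 -m handwheel '[{"dx":0.0295,"dy":-0.0073,"dz":0,"wx":0,"wy":0,"wz":-0.5,"fingers":0.094},{"dx":0.0295,"dy":-0.0073,"dz":0,"wx":0,"wy":0,"wz":0,"fingers":0.094},{"dx":0.0295,"dy":-0.0073,"dz":0,"wx":0,"wy":0,"wz":0,"fingers":0.094},{"dx":0.0295,"dy":-0.0073,"dz":0,"wx":0,"wy":0,"wz":0,"fingers":0.094},{"dx":0,"dy":0,"dz":0.03,"wx":0,"wy":0,"wz":0,"fingers":0.094},{"dx":0,"dy":0,"dz":0.03,"wx":0,"wy":0,"wz":0,"fingers":0.094},{"dx":0,"dy":0,"dz":0.03,"wx":0,"wy":0,"wz":0,"fingers":0.094},{"dx":0,"dy":0,"dz":0,"wx":0,"wy":0,"wz":0,"fingers":0.094},{"dx":0,"dy":0,"dz":0,"wx":0,"wy":0,"wz":0,"fingers":0.094}]' >/dev/null
python3 to.py 0.639 0.2992 0.03 -54
```

```text
t 30.55 tcp [0.6382 0.2972 0.1152] F [-0.6 -0.   1.1] w 94.1mm g 0.0 j [-0.16  0.58 -0.53  1.55  0.32  1.1  -1.71]
yaw -54.0 turn [ 0.    0.25 -0.04] shift now [ 2.2 -1.2 85.2] shift after turn [ 1.8 -1.2 85.2]
```

```bash
python3 -m handwheel '[{"dx":0.0015,"dy":-0.001,"dz":0.02,"wx":0,"wy":0,"wz":0,"fingers":0.094},{"dx":0,"dy":0,"dz":0.03,"wx":0,"wy":0,"wz":0,"fingers":0.094},{"dx":0,"dy":0,"dz":0.02,"wx":0,"wy":0,"wz":0,"fingers":0.094},{"dx":0,"dy":0,"dz":0.008,"wx":0,"wy":0,"wz":0,"fingers":0.08},{"dx":0,"dy":0,"dz":0,"wx":0,"wy":0,"wz":0,"fingers":0.075},{"dx":0,"dy":0,"dz":0,"wx":0,"wy":0,"wz":0,"fingers":0.075}]' >/dev/null
python3 to.py 0.639 0.2992 0.03 -54
```

```text
t 31.05 tcp [0.6402 0.3009 0.0399] F [ 0.3 -0.3  0.4] w 77.8mm g 0.0 j [-0.18  0.65 -0.51  1.6   0.36  0.98 -1.75]
yaw -53.9 turn [ 0.02 -0.01  0.07] shift now [-1.9  0.7  9.9] shift after turn [-1.9  0.7  9.9]
```

```bash
python3 -m handwheel '[{"dx":-0.002,"dy":0.0005,"dz":0.01,"wx":0,"wy":0,"wz":0,"fingers":0.068},{"dx":0,"dy":0,"dz":0,"wx":0,"wy":0,"wz":0,"fingers":0.064},{"dx":0,"dy":0,"dz":0,"wx":0,"wy":0,"wz":0,"fingers":0.06},{"dx":0,"dy":0,"dz":0,"wx":0,"wy":0,"wz":0,"fingers":0.056},{"dx":0,"dy":0,"dz":0,"wx":0,"wy":0,"wz":0,"fingers":0.052},{"dx":0,"dy":0,"dz":0,"wx":0,"wy":0,"wz":0,"fingers":0.048},{"dx":0,"dy":0,"dz":0,"wx":0,"wy":0,"wz":0,"fingers":0.04},{"dx":0,"dy":0,"dz":0,"wx":0,"wy":0,"wz":0,"fingers":0.04},{"dx":0,"dy":0,"dz":0,"wx":0,"wy":0,"wz":0,"fingers":0.04},{"dx":0,"dy":0,"dz":0,"wx":0,"wy":0,"wz":0,"fingers":0.04}]' 8
python3 to.py 0.5 0 0.2 -54
```

```text
clock: 31.88
tool_pos: [0.6381, 0.2992, 0.0282]
orientation: [2.986, 0.974, -0.001]
force: [0.5, -0.9, 5.9]
gripper_width: 0.579
gripper_force: 8.0
t 31.88 tcp [0.6381 0.2992 0.0282] F [ 0.5 -0.9  5.9] w 54.4mm g 8.0 j [-0.18  0.66 -0.5   1.61  0.37  0.96 -1.75]
yaw -53.9 turn [0.01 0.05 0.12] shift now [-288.1  160.3 -171.5] shift after turn [-287.6  160.9 -171.8]
```

```bash
python3 -m handwheel '[{"dx":0,"dy":0,"dz":-0.01,"wx":0,"wy":0,"wz":0,"fingers":0.04},{"dx":0,"dy":0,"dz":-0.025,"wx":0,"wy":0,"wz":0,"fingers":0.04},{"dx":0,"dy":0,"dz":-0.03,"wx":0,"wy":0,"wz":0,"fingers":0.04},{"dx":0,"dy":0,"dz":-0.03,"wx":0,"wy":0,"wz":0,"fingers":0.04},{"dx":0,"dy":0,"dz":-0.03,"wx":0,"wy":0,"wz":0,"fingers":0.04},{"dx":0,"dy":0,"dz":-0.03,"wx":0,"wy":0,"wz":0,"fingers":0.04},{"dx":0,"dy":0,"dz":-0.015,"wx":0,"wy":0,"wz":0,"fingers":0.04},{"dx":-0.02,"dy":0.01,"dz":0,"wx":0,"wy":0,"wz":0,"fingers":0.04},{"dx":-0.029,"dy":0.0167,"dz":0,"wx":0,"wy":0,"wz":0,"fingers":0.04},{"dx":-0.029,"dy":0.0167,"dz":0,"wx":0,"wy":0,"wz":0,"fingers":0.04},{"dx":-0.029,"dy":0.0167,"dz":0,"wx":0,"wy":0,"wz":0,"fingers":0.04},{"dx":-0.029,"dy":0.0167,"dz":0,"wx":0,"wy":0,"wz":0,"fingers":0.04}]'
python3 -m handwheel '[{"dx":-0.029,"dy":0.0167,"dz":0,"wx":0,"wy":0,"wz":0,"fingers":0.04},{"dx":-0.029,"dy":0.0167,"dz":0,"wx":0,"wy":0,"wz":0,"fingers":0.04},{"dx":-0.029,"dy":0.0167,"dz":0,"wx":0,"wy":0,"wz":0,"fingers":0.04},{"dx":-0.029,"dy":0.0167,"dz":0,"wx":0,"wy":0,"wz":0,"fingers":0.04},{"dx":-0.029,"dy":0.0167,"dz":0,"wx":0,"wy":0,"wz":0,"fingers":0.04},{"dx":0,"dy":0,"dz":0,"wx":0,"wy":0,"wz":7,"fingers":0.04},{"dx":0,"dy":0,"dz":0,"wx":0,"wy":0,"wz":7,"fingers":0.04},{"dx":0,"dy":0,"dz":0,"wx":0,"wy":0,"wz":7,"fingers":0.04},{"dx":0,"dy":0,"dz":0,"wx":0,"wy":0,"wz":7,"fingers":0.04},{"dx":0,"dy":0,"dz":0,"wx":0,"wy":0,"wz":7,"fingers":0.04},{"dx":0,"dy":0,"dz":0,"wx":0,"wy":0,"wz":7,"fingers":0.04},{"dx":0,"dy":0,"dz":0,"wx":0,"wy":0,"wz":7,"fingers":0.04}]'
python3 -m handwheel '[{"dx":0,"dy":0,"dz":0,"wx":0,"wy":0,"wz":7,"fingers":0.04},{"dx":0,"dy":0,"dz":0,"wx":0,"wy":0,"wz":7,"fingers":0.04},{"dx":0,"dy":0,"dz":0,"wx":0,"wy":0,"wz":7,"fingers":0.04},{"dx":0,"dy":0,"dz":0,"wx":0,"wy":0,"wz":5,"fingers":0.04},{"dx":0,"dy":0,"dz":0,"wx":0,"wy":0,"wz":0,"fingers":0.04}]' >/dev/null
python3 to.py 0.6224 -0.2935 0.2 -129.3
python3 - <<'E'
from workcell import cams
import cv2,numpy as np
c=cams.read_camera("wrist");cv2.imwrite("pics/w7.png",c["color"]);np.savez("w7.npz",**c)
E
```

```text
clock: 32.88
tool_pos: [0.5722, 0.1559, 0.1983]
orientation: [2.986, 0.975, -0.003]
force: [0.7, -0.6, -0.4]
gripper_width: 0.579
gripper_force: 8.0
clock: 33.88
tool_pos: [0.5053, 0.0044, 0.1987]
orientation: [3.12, -0.361, -0.002]
force: [-0.5, -0.7, -0.8]
gripper_width: 0.577
gripper_force: 8.0
t 34.30 tcp [0.5053 0.0044 0.1987] F [-0.2 -0.3 -1.1] w 54.5mm g 8.0 j [ 0.22  0.15 -0.39  1.93  0.06  1.08 -2.45]
yaw -129.1 turn [0.08 0.02 0.19] shift now [278.8 157.3  -1.2] shift after turn [279.3 156.4  -1.3]
```

View pics/w7.png

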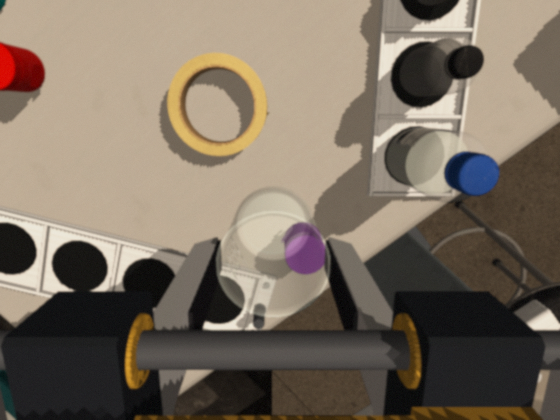

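The beaker is held upright, rim at about (273,262). The tall bottle (425,160) and the stain bottle (430,70) stand in their right-hand bays.

```bash
python3 -m handwheel '[{"dx":0.021,"dy":0.03,"dz":0,"wx":0,"wy":0,"wz":0,"fingers":0.04},{"dx":0.021,"dy":0.03,"dz":0,"wx":0,"wy":0,"wz":0,"fingers":0.04},{"dx":0.021,"dy":0.03,"dz":0,"wx":0,"wy":0,"wz":0,"fingers":0.04},{"dx":0.021,"dy":0.03,"dz":0,"wx":0,"wy":0,"wz":0,"fingers":0.04},{"dx":0.0325,"dy":0.006,"dz":0,"wx":0,"wy":0,"wz":0,"fingers":0.04},{"dx":0.0325,"dy":0.006,"dz":0,"wx":0,"wy":0,"wz":0,"fingers":0.04},{"dx":0.0325,"dy":0.006,"dz":0,"wx":0,"wy":0,"wz":0,"fingers":0.04},{"dx":0.0325,"dy":0.006,"dz":0,"wx":0,"wy":0,"wz":0,"fingers":0.04},{"dx":0.0325,"dy":0.006,"dz":0,"wx":0,"wy":0,"wz":0,"fingers":0.04},{"dx":0.0325,"dy":0.006,"dz":0,"wx":0,"wy":0,"wz":0,"fingers":0.04},{"dx":0,"dy":0,"dz":0,"wx":0,"wy":0,"wz":0,"fingers":0.04},{"dx":0,"dy":0,"dz":0,"wx":0,"wy":0,"wz":0,"fingers":0.04}]'
python3 to.py 0.6224 -0.2935 0.0285 -129.3
python3 - <<'E'
from workcell import cams
import cv2,numpy as np
c=cams.read_camera("top");np.savez("t8.npz",**c)
E
```

```text
clock: 35.35
tool_pos: [0.625, -0.2934, 0.1974]
orientation: [2.963, -1.042, -0.004]
force: [-0.4, -0.5, 0.3]
gripper_width: 0.581
gripper_force: 8.0
t 35.35 tcp [ 0.625  -0.2934  0.1974] F [-0.4 -0.5  0.3] w 54.6mm g 8.0 j [ 0.48  0.44 -0.19  1.52  0.09  1.19 -1.97]
yaw -128.8 turn [0.1  0.1  0.54] shift now [ -1.7   1.4 168.9] shift after turn [ -2.    1.7 168.9]
```

```bash
python3 -m handwheel '[{"dx":-0.002,"dy":0.0015,"dz":0.015,"wx":0,"wy":0,"wz":0.5,"fingers":0.04},{"dx":0,"dy":0,"dz":0.03,"wx":0,"wy":0,"wz":0,"fingers":0.04},{"dx":0,"dy":0,"dz":0.03,"wx":0,"wy":0,"wz":0,"fingers":0.04},{"dx":0,"dy":0,"dz":0.03,"wx":0,"wy":0,"wz":0,"fingers":0.04},{"dx":0,"dy":0,"dz":0.03,"wx":0,"wy":0,"wz":0,"fingers":0.04},{"dx":0,"dy":0,"dz":0.015,"wx":0,"wy":0,"wz":0,"fingers":0.04},{"dx":0,"dy":0,"dz":0,"wx":0,"wy":0,"wz":0,"fingers":0.04},{"dx":0,"dy":0,"dz":0,"wx":0,"wy":0,"wz":0,"fingers":0.04}]'>/dev/null
python3 to.py 0.6224 -0.2935 0.0285 -129.3
```

```text
t 36.07 tcp [ 0.6218 -0.2914  0.0487] F [ 0.1 -0.   0. ] w 54.3mm g 8.0 j [ 0.48  0.57 -0.18  1.66  0.13  0.92 -2.01]
yaw -129.3 turn [0.08 0.08 0.05] shift now [ 1.8  1.2 20.2] shift after turn [ 1.8  1.2 20.2]
```

```bash
python3 -m handwheel '[{"dx":0.001,"dy":0.001,"dz":0.008,"wx":0,"wy":0,"wz":0,"fingers":0.04},{"dx":0,"dy":0,"dz":0.007,"wx":0,"wy":0,"wz":0,"fingers":0.04},{"dx":0,"dy":0,"dz":0.004,"wx":0,"wy":0,"wz":0,"fingers":0.04},{"dx":0,"dy":0,"dz":0,"wx":0,"wy":0,"wz":0,"fingers":0.04},{"dx":0,"dy":0,"dz":0,"wx":0,"wy":0,"wz":0,"fingers":0.04}]'>/dev/null
python3 to.py 0.6224 -0.2935 0.0285 -129.3
```

```text
t 36.48 tcp [ 0.6223 -0.2938  0.0294] F [-0.1  0.2  0.2] w 54.6mm g 8.0 j [ 0.48  0.59 -0.18  1.67  0.13  0.89 -2.02]
yaw -129.4 turn [ 0.09  0.03 -0.07] shift now [-0.1 -0.4  0.9] shift after turn [-0.1 -0.4  0.9]
```

```bash
python3 -m handwheel '[{"dx":0,"dy":0,"dz":0.001,"wx":0,"wy":0,"wz":0,"fingers":0.04},{"dx":0,"dy":0,"dz":0,"wx":0,"wy":0,"wz":0,"fingers":0.04},{"dx":0,"dy":0,"dz":0,"wx":0,"wy":0,"wz":0,"fingers":0.058},{"dx":0,"dy":0,"dz":0,"wx":0,"wy":0,"wz":0,"fingers":0.065},{"dx":0,"dy":0,"dz":0,"wx":0,"wy":0,"wz":0,"fingers":0.094},{"dx":0,"dy":0,"dz":0,"wx":0,"wy":0,"wz":0,"fingers":0.094},{"dx":0,"dy":0,"dz":0,"wx":0,"wy":0,"wz":0,"fingers":0.094},{"dx":0,"dy":0,"dz":0,"wx":0,"wy":0,"wz":0,"fingers":0.094},{"dx":0,"dy":0,"dz":0,"wx":0,"wy":0,"wz":0,"fingers":0.094},{"dx":0,"dy":0,"dz":-0.02,"wx":0,"wy":0,"wz":0,"fingers":0.094},{"dx":0,"dy":0,"dz":-0.035,"wx":0,"wy":0,"wz":0,"fingers":0.094},{"dx":0,"dy":0,"dz":-0.035,"wx":0,"wy":0,"wz":0,"fingers":0.094}]'
python3 -m handwheel '[{"dx":0,"dy":0,"dz":-0.04,"wx":0,"wy":0,"wz":0,"fingers":0.094},{"dx":0,"dy":0,"dz":-0.04,"wx":0,"wy":0,"wz":0,"fingers":0.094},{"dx":0,"dy":0,"dz":-0.03,"wx":0,"wy":0,"wz":0,"fingers":0.094},{"dx":-0.034,"dy":-0.006,"dz":0,"wx":0,"wy":0,"wz":0,"fingers":0.094},{"dx":-0.034,"dy":-0.006,"dz":0,"wx":0,"wy":0,"wz":0,"fingers":0.094},{"dx":-0.034,"dy":-0.006,"dz":0,"wx":0,"wy":0,"wz":0,"fingers":0.094},{"dx":-0.034,"dy":-0.006,"dz":0,"wx":0,"wy":0,"wz":0,"fingers":0.094},{"dx":-0.034,"dy":-0.006,"dz":0,"wx":0,"wy":0,"wz":0,"fingers":0.094},{"dx":-0.03,"dy":-0.03,"dz":0,"wx":0,"wy":0,"wz":0,"fingers":0.094},{"dx":-0.03,"dy":-0.03,"dz":0,"wx":0,"wy":0,"wz":0,"fingers":0.094},{"dx":-0.03,"dy":-0.03,"dz":0,"wx":0,"wy":0,"wz":0,"fingers":0.094},{"dx":-0.03,"dy":-0.03,"dz":0,"wx":0,"wy":0,"wz":0,"fingers":0.094}]'
python3 -m handwheel '[{"dx":-0.02,"dy":-0.03,"dz":0,"wx":0,"wy":0,"wz":0,"fingers":0.094},{"dx":-0.02,"dy":-0.03,"dz":0,"wx":0,"wy":0,"wz":0,"fingers":0.094},{"dx":0,"dy":0,"dz":0,"wx":0,"wy":0,"wz":0,"fingers":0.094}]'
python3 - <<'E'
from workcell import cams
from h import *
c=cams.read_camera("top");np.savez("t9.npz",**c)
cv2.imwrite("pics/t9.png",cv2.resize(c["color"][170:320,150:440],None,fx=2.6,fy=2.6,interpolation=2))
E
```

```text
clock: 37.48
tool_pos: [0.6214, -0.2934, 0.1183]
orientation: [2.957, -1.058, -0.006]
force: [1.1, -1.1, -0.9]
gripper_width: 0.999
gripper_force: 0.0
clock: 38.48
tool_pos: [0.4931, 0.0048, 0.2287]
orientation: [2.956, -1.059, -0.0]
force: [0.9, 0.2, -0.0]
gripper_width: 1.002
gripper_force: 0.0
clock: 38.73
tool_pos: [0.5008, 0.0821, 0.2287]
orientation: [-2.961, 1.047, 0.001]
force: [0.1, 1.1, -0.6]
gripper_width: 0.999
gripper_force: 0.0
```

View pics/t9.png

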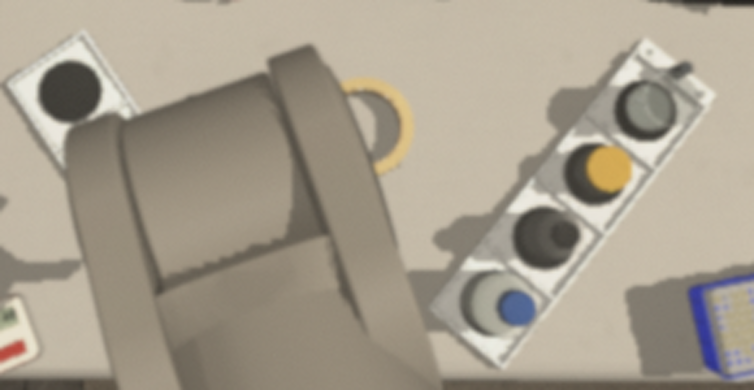

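All four stand upright on the right in the reversed order: beaker (646,109), jar (609,169), stain bottle (565,234), tall bottle (517,308). Next, a quick check of how well they are centred.

```bash
python3 - <<'E'
from h import *
c=dict(np.load("t9.npz"))
for n,u,v,z,p in[("jar",609,169,.062,(.5566,-.2399)),("stain",565,234,.107,(.4907,-.1861)),("tall",517,308,.144,(.4252,-.1322)),("beaker",649,106,.08,(.6224,-.2935))]:
    q=ray(c,150+u/2.6-.3,170+v/2.6-.3,z)[:2];print(n,q.round(4),((q-p)*1e3).round(1))
E
```

```text
jar [ 0.5579 -0.2398] [1.3 0.1]
stain [ 0.4945 -0.1843] [3.8 1.8]
tall [ 0.4295 -0.1315] [4.3 0.7]
beaker [ 0.6179 -0.2751] [-4.5 18.4]
```

```bash
python3 -m handwheel '[{"dx":0.02,"dy":0.025,"dz":-0.012,"wx":0,"wy":0,"wz":0,"fingers":0.094},{"dx":0.02,"dy":0.025,"dz":-0.012,"wx":0,"wy":0,"wz":0,"fingers":0.094},{"dx":0.02,"dy":0.025,"dz":-0.012,"wx":0,"wy":0,"wz":0,"fingers":0.094},{"dx":0.02,"dy":0.025,"dz":-0.012,"wx":0,"wy":0,"wz":0,"fingers":0.094},{"dx":0.02,"dy":0.025,"dz":-0.012,"wx":0,"wy":0,"wz":0,"fingers":0.094},{"dx":0.02,"dy":0.025,"dz":0,"wx":0,"wy":0,"wz":0,"fingers":0.094},{"dx":0.02,"dy":0.02,"dz":0,"wx":0,"wy":0,"wz":0,"fingers":0.094},{"dx":0,"dy":0,"dz":0,"wx":0,"wy":0,"wz":0,"fingers":0.094},{"dx":0,"dy":0,"dz":0,"wx":0,"wy":0,"wz":0,"fingers":0.094}]'
python3 - <<'E'
from workcell import cams
from h import *
c=cams.read_camera("wrist");np.savez("w9.npz",**c)
cv2.imwrite("pics/w9.png",cv2.resize(c["color"],(800,600),interpolation=2))
E
```

```text
clock: 39.53
tool_pos: [0.5008, -0.1473, 0.2882]
orientation: [2.954, -1.063, -0.002]
force: [0.3, 1.0, 0.2]
gripper_width: 0.998
gripper_force: 0.0
```

View pics/w9.png

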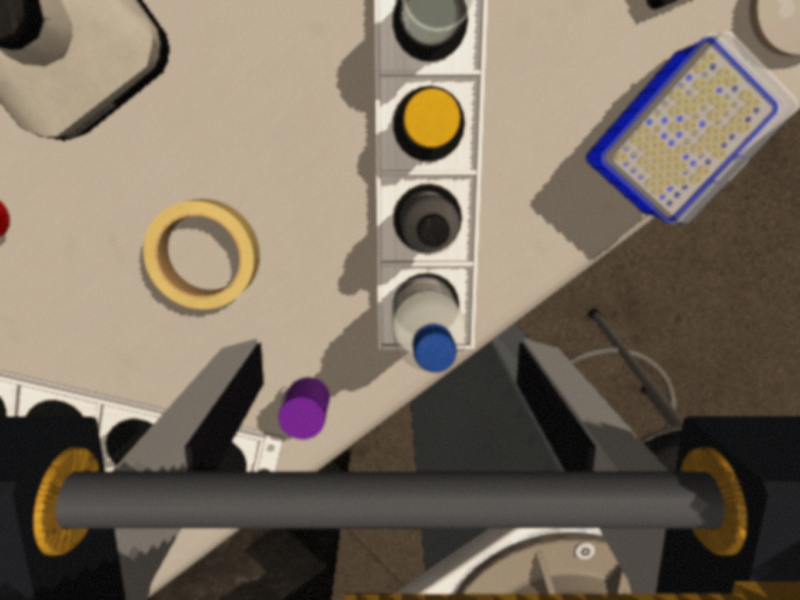

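All four are upright and inside their pads: lid (431,118) on pad (428,124), black cap (433,230) on pad (428,219), blue cap (435,349).

```bash
python3 - <<'E'
from h import *
c=dict(np.load("w9.npz"));k=.7
def r(u,v,z):return ray(c,u*k-.15,v*k-.15,z)[:2]
for n,(a,b),z,p in[("jar",(431,118),.062,(428,124)),("stain",(433,230),.108,(428,219)),("tall",(435,349),.145,None)]:
    q=r(a,b,z);print(n,q.round(4),None if p is None else (r(*p,.01).round(4),((q-r(*p,.01))*1e3).round(1)))
E
```

```text
jar [ 0.558 -0.239] (array([ 0.5556, -0.239 ]), array([ 2.4, -0. ]))
stain [ 0.4937 -0.1855] (array([ 0.4888, -0.1859]), array([4.9, 0.5]))
tall [ 0.4305 -0.1334] None
```

Both views put the tall and stain bottles about 4 mm off centre in +x. That would let the wide tall bottle overhang its pad, so I'll regrip each and shift it about 3.5 mm back.

```bash
python3 -m handwheel '[{"dx":-0.022,"dy":0.012,"dz":0,"wx":0,"wy":0,"wz":0,"fingers":0.094},{"dx":-0.022,"dy":0.012,"dz":0,"wx":0,"wy":0,"wz":0,"fingers":0.094},{"dx":-0.022,"dy":0.012,"dz":0,"wx":0,"wy":0,"wz":0,"fingers":0.094},{"dx":0,"dy":0,"dz":0.03,"wx":0,"wy":0,"wz":0,"fingers":0.094},{"dx":0,"dy":0,"dz":0.03,"wx":0,"wy":0,"wz":0,"fingers":0.094},{"dx":0,"dy":0,"dz":0.03,"wx":0,"wy":0,"wz":0,"fingers":0.094},{"dx":0,"dy":0,"dz":0,"wx":0,"wy":0,"wz":0,"fingers":0.094},{"dx":0,"dy":0,"dz":0,"wx":0,"wy":0,"wz":0,"fingers":0.094}]'>/dev/null
python3 to.py .4275 -.1323 .0625 -129.3
```

```text
t 40.25 tcp [ 0.4268 -0.1304  0.1983] F [-0.5 -0.3  0.4] w 94.4mm g 0.0 j [ 0.41  0.04 -0.27  2.04  0.01  1.07 -2.12]
yaw -129.3 turn [0.14 0.15 0.  ] shift now [  2.1   0.7 135.8] shift after turn [  1.7   1.  135.8]
```

```bash
python3 -m handwheel '[{"dx":0.001,"dy":0.001,"dz":0.025,"wx":0,"wy":0,"wz":0,"fingers":0.094},{"dx":0,"dy":0,"dz":0.03,"wx":0,"wy":0,"wz":0,"fingers":0.094},{"dx":0,"dy":0,"dz":0.03,"wx":0,"wy":0,"wz":0,"fingers":0.094},{"dx":0,"dy":0,"dz":0.03,"wx":0,"wy":0,"wz":0,"fingers":0.094},{"dx":0,"dy":0,"dz":0.01,"wx":0,"wy":0,"wz":0,"fingers":0.094},{"dx":0,"dy":0,"dz":0,"wx":0,"wy":0,"wz":0,"fingers":0.094},{"dx":0,"dy":0,"dz":0,"wx":0,"wy":0,"wz":0,"fingers":0.094}]'>/dev/null
python3 to.py .4275 -.1323 .0625 -129.3
```

```text
t 40.83 tcp [ 0.4285 -0.1328  0.075 ] F [ 0.1 -0.2  0.2] w 94.0mm g 0.0 j [ 0.4   0.2  -0.27  2.18  0.07  0.78 -2.17]
yaw -129.4 turn [ 0.07 -0.02 -0.05] shift now [-1.1  0.2 12.5] shift after turn [-1.1  0.2 12.5]
```

Close, lift 5 mm, shift.

```bash
python3 -m handwheel '[{"dx":-0.001,"dy":0,"dz":0.01,"wx":0,"wy":0,"wz":0,"fingers":0.075},{"dx":0,"dy":0,"dz":0,"wx":0,"wy":0,"wz":0,"fingers":0.07},{"dx":0,"dy":0,"dz":0,"wx":0,"wy":0,"wz":0,"fingers":0.066},{"dx":0,"dy":0,"dz":0,"wx":0,"wy":0,"wz":0,"fingers":0.062},{"dx":0,"dy":0,"dz":0,"wx":0,"wy":0,"wz":0,"fingers":0.058},{"dx":0,"dy":0,"dz":0,"wx":0,"wy":0,"wz":0,"fingers":0.05},{"dx":0,"dy":0,"dz":0,"wx":0,"wy":0,"wz":0,"fingers":0.05},{"dx":0,"dy":0,"dz":0,"wx":0,"wy":0,"wz":0,"fingers":0.05},{"dx":0,"dy":0,"dz":0,"wx":0,"wy":0,"wz":0,"fingers":0.05}]' 22 >/dev/null
python3 to.py .4275 -.1323 .0625 -129.3
python3 -m handwheel '[{"dx":0,"dy":0,"dz":-0.006,"wx":0,"wy":0,"wz":0,"fingers":0.05},{"dx":0,"dy":0,"dz":0,"wx":0,"wy":0,"wz":0,"fingers":0.05},{"dx":-0.0027,"dy":0.0022,"dz":0,"wx":0,"wy":0,"wz":0,"fingers":0.05},{"dx":0,"dy":0,"dz":0,"wx":0,"wy":0,"wz":0,"fingers":0.05},{"dx":0,"dy":0,"dz":0,"wx":0,"wy":0,"wz":0,"fingers":0.05}]' >/dev/null
python3 to.py .424 -.1323 .0645 -129.3
```

```text
t 41.58 tcp [ 0.4271 -0.1322  0.0639] F [0.3 1.6 6.3] w 60.1mm g 22.0 j [ 0.39  0.21 -0.27  2.19  0.08  0.75 -2.18]
yaw -129.4 turn [ 0.06 -0.02 -0.07] shift now [ 0.4 -0.1  1.4] shift after turn [ 0.4 -0.1  1.4]
t 42.00 tcp [ 0.4226 -0.1322  0.0693] F [-0.2  0.4 -2.7] w 60.1mm g 22.0 j [ 0.4   0.2  -0.27  2.19  0.08  0.76 -2.18]
yaw -129.4 turn [ 0.11  0.05 -0.09] shift now [ 1.1 -0.8  4.8] shift after turn [ 1.1 -0.8  4.8]
```

```bash
python3 -m handwheel '[{"dx":0,"dy":0,"dz":0.003,"wx":0,"wy":0,"wz":0,"fingers":0.05},{"dx":0,"dy":0,"dz":0.003,"wx":0,"wy":0,"wz":0,"fingers":0.05},{"dx":0,"dy":0,"dz":0,"wx":0,"wy":0,"wz":0,"fingers":0.05},{"dx":0,"dy":0,"dz":0,"wx":0,"wy":0,"wz":0,"fingers":0.05}]' >/dev/null
python3 to.py .424 -.1323 .064 -129.3
python3 -m handwheel '[{"dx":0,"dy":0,"dz":0,"wx":0,"wy":0,"wz":0,"fingers":0.065},{"dx":0,"dy":0,"dz":0,"wx":0,"wy":0,"wz":0,"fingers":0.075},{"dx":0,"dy":0,"dz":0,"wx":0,"wy":0,"wz":0,"fingers":0.094},{"dx":0,"dy":0,"dz":0,"wx":0,"wy":0,"wz":0,"fingers":0.094},{"dx":0,"dy":0,"dz":0,"wx":0,"wy":0,"wz":0,"fingers":0.094},{"dx":0,"dy":0,"dz":0,"wx":0,"wy":0,"wz":0,"fingers":0.094},{"dx":0,"dy":0,"dz":0,"wx":0,"wy":0,"wz":0,"fingers":0.094},{"dx":0,"dy":0,"dz":-0.03,"wx":0,"wy":0,"wz":0,"fingers":0.094},{"dx":0,"dy":0,"dz":-0.035,"wx":0,"wy":0,"wz":0,"fingers":0.094},{"dx":0,"dy":0,"dz":-0.035,"wx":0,"wy":0,"wz":0,"fingers":0.094},{"dx":0,"dy":0,"dz":-0.035,"wx":0,"wy":0,"wz":0,"fingers":0.094},{"dx":0,"dy":0,"dz":0,"wx":0,"wy":0,"wz":0,"fingers":0.094}]' >/dev/null
python3 to.py .493 -.1861 .19 -129.3
```

```text
t 42.33 tcp [ 0.4238 -0.1319  0.0635] F [2.9 1.3 1.3] w 60.0mm g 22.0 j [ 0.4   0.21 -0.27  2.2   0.08  0.75 -2.18]
yaw -129.4 turn [ 0.05 -0.01 -0.06] shift now [ 0.4  0.2 -0.5] shift after turn [ 0.4  0.2 -0.5]
t 43.33 tcp [ 0.4262 -0.1326  0.2045] F [ 0.  -0.7 -0.5] w 94.2mm g 0.0 j [ 0.42  0.02 -0.27  2.04  0.01  1.07 -2.11]
yaw -129.4 turn [-0.1  -0.4  -0.08] shift now [85.5 -1.  15.1] shift after turn [85.6 -0.9 14.5]
```

```bash
python3 -m handwheel '[{"dx":0.0285,"dy":0,"dz":0,"wx":0,"wy":0,"wz":0,"fingers":0.094},{"dx":0.0285,"dy":0,"dz":0,"wx":0,"wy":0,"wz":0,"fingers":0.094},{"dx":0.0285,"dy":-0.001,"dz":0,"wx":0,"wy":0,"wz":0,"fingers":0.094},{"dx":0,"dy":0,"dz":0,"wx":0,"wy":0,"wz":0,"fingers":0.094},{"dx":0,"dy":0,"dz":0.03,"wx":0,"wy":0,"wz":0,"fingers":0.094},{"dx":0,"dy":0,"dz":0.03,"wx":0,"wy":0,"wz":0,"fingers":0.094},{"dx":0,"dy":0,"dz":0,"wx":0,"wy":0,"wz":0,"fingers":0.094},{"dx":0,"dy":0,"dz":0,"wx":0,"wy":0,"wz":0,"fingers":0.094}]' >/dev/null
python3 to.py .493 -.1855 .035 -129.3
```

```text
t 44.00 tcp [ 0.4889 -0.1852  0.1378] F [ 0.9 -0.   0.6] w 93.8mm g 0.0 j [ 0.44  0.23 -0.23  1.96  0.06  0.96 -2.08]
yaw -129.4 turn [ 0.15  0.19 -0.06] shift now [  3.7  -2.6 102.8] shift after turn [  3.4  -2.3 102.8]
```

```bash
python3 -m handwheel '[{"dx":0.003,"dy":-0.002,"dz":0.02,"wx":0,"wy":0,"wz":0,"fingers":0.094},{"dx":0,"dy":0,"dz":0.03,"wx":0,"wy":0,"wz":0,"fingers":0.094},{"dx":0,"dy":0,"dz":0.03,"wx":0,"wy":0,"wz":0,"fingers":0.094},{"dx":0,"dy":0,"dz":0.015,"wx":0,"wy":0,"wz":0,"fingers":0.094},{"dx":0,"dy":0,"dz":0,"wx":0,"wy":0,"wz":0,"fingers":0.08},{"dx":0,"dy":0,"dz":0,"wx":0,"wy":0,"wz":0,"fingers":0.07},{"dx":0,"dy":0,"dz":0,"wx":0,"wy":0,"wz":0,"fingers":0.07}]' 15 >/dev/null
python3 to.py .493 -.1855 .035 -129.3
```

```text
t 44.58 tcp [ 0.4948 -0.1864  0.0456] F [-0.2  0.3 -0.4] w 77.2mm g 0.0 j [ 0.42  0.35 -0.22  2.03  0.11  0.76 -2.12]
yaw -129.4 turn [ 0.04 -0.11 -0.08] shift now [-2.   0.4 10.6] shift after turn [-2.   0.4 10.6]
```

```bash
python3 -m handwheel '[{"dx":-0.002,"dy":0,"dz":0.009,"wx":0,"wy":0,"wz":0,"fingers":0.064},{"dx":0,"dy":0,"dz":0,"wx":0,"wy":0,"wz":0,"fingers":0.06},{"dx":0,"dy":0,"dz":0,"wx":0,"wy":0,"wz":0,"fingers":0.055},{"dx":0,"dy":0,"dz":0,"wx":0,"wy":0,"wz":0,"fingers":0.05},{"dx":0,"dy":0,"dz":0,"wx":0,"wy":0,"wz":0,"fingers":0.045},{"dx":0,"dy":0,"dz":0,"wx":0,"wy":0,"wz":0,"fingers":0.035},{"dx":0,"dy":0,"dz":0,"wx":0,"wy":0,"wz":0,"fingers":0.035},{"dx":0,"dy":0,"dz":0,"wx":0,"wy":0,"wz":0,"fingers":0.035},{"dx":0,"dy":0,"dz":0,"wx":0,"wy":0,"wz":0,"fingers":0.035}]' >/dev/null
python3 to.py .4895 -.1858 .035 -129.3
python3 -m handwheel '[{"dx":0,"dy":0,"dz":-0.006,"wx":0,"wy":0,"wz":0,"fingers":0.035},{"dx":0,"dy":0,"dz":0,"wx":0,"wy":0,"wz":0,"fingers":0.035},{"dx":-0.0027,"dy":0.0022,"dz":0,"wx":0,"wy":0,"wz":0,"fingers":0.035},{"dx":0,"dy":0,"dz":0,"wx":0,"wy":0,"wz":0,"fingers":0.035},{"dx":0,"dy":0,"dz":0,"wx":0,"wy":0,"wz":0,"fingers":0.035}]' >/dev/null
python3 to.py .4895 -.1858 .037 -129.3
```

```text
t 45.33 tcp [ 0.4921 -0.1848  0.0347] F [-0.2  0.5  5. ] w 46.7mm g 15.0 j [ 0.42  0.37 -0.22  2.05  0.12  0.74 -2.13]
yaw -129.4 turn [ 0.08  0.   -0.07] shift now [-1.4  2.4 -0.3] shift after turn [-1.4  2.4 -0.3]
t 45.75 tcp [ 0.4879 -0.1848  0.0403] F [-0.2  0.5 -1.1] w 46.8mm g 15.0 j [ 0.42  0.35 -0.22  2.05  0.11  0.75 -2.13]
yaw -129.4 turn [ 0.11  0.05 -0.08] shift now [ 1.8 -0.2  3.3] shift after turn [ 1.8 -0.2  3.3]
```

```bash
python3 -m handwheel '[{"dx":0,"dy":0,"dz":0.003,"wx":0,"wy":0,"wz":0,"fingers":0.035},{"dx":0,"dy":0,"dz":0.003,"wx":0,"wy":0,"wz":0,"fingers":0.035},{"dx":0,"dy":0,"dz":0,"wx":0,"wy":0,"wz":0,"fingers":0.035},{"dx":0,"dy":0,"dz":0,"wx":0,"wy":0,"wz":0,"fingers":0.035}]' >/dev/null
python3 to.py .4895 -.1858 .0347 -129.3
python3 -m handwheel '[{"dx":0,"dy":0,"dz":0,"wx":0,"wy":0,"wz":0,"fingers":0.05},{"dx":0,"dy":0,"dz":0,"wx":0,"wy":0,"wz":0,"fingers":0.065},{"dx":0,"dy":0,"dz":0,"wx":0,"wy":0,"wz":0,"fingers":0.094},{"dx":0,"dy":0,"dz":0,"wx":0,"wy":0,"wz":0,"fingers":0.094},{"dx":0,"dy":0,"dz":0,"wx":0,"wy":0,"wz":0,"fingers":0.094},{"dx":0,"dy":0,"dz":0,"wx":0,"wy":0,"wz":0,"fingers":0.094},{"dx":0,"dy":0,"dz":-0.03,"wx":0,"wy":0,"wz":0,"fingers":0.094},{"dx":0,"dy":0,"dz":-0.04,"wx":0,"wy":0,"wz":0,"fingers":0.094},{"dx":0,"dy":0,"dz":-0.04,"wx":0,"wy":0,"wz":0,"fingers":0.094},{"dx":0,"dy":0,"dz":-0.04,"wx":0,"wy":0,"wz":0,"fingers":0.094},{"dx":0,"dy":0,"dz":-0.04,"wx":0,"wy":0,"wz":0,"fingers":0.094},{"dx":0,"dy":0,"dz":-0.04,"wx":0,"wy":0,"wz":0,"fingers":0.094}]' >/dev/null
python3 -m handwheel '[{"dx":-0.01,"dy":-0.03,"dz":0,"wx":0,"wy":0,"wz":0,"fingers":0.094},{"dx":0,"dy":-0.03,"dz":-0.02,"wx":0,"wy":0,"wz":0,"fingers":0.094},{"dx":0,"dy":0,"dz":0,"wx":0,"wy":0,"wz":0,"fingers":0.094},{"dx":0,"dy":0,"dz":0,"wx":0,"wy":0,"wz":0,"fingers":0.094}]' >/dev/null
python3 to.py
python3 - <<'E'
from workcell import cams
from h import *
c=cams.read_camera("wrist");np.savez("w10.npz",**c)
cv2.imwrite("pics/w10.png",cv2.resize(c["color"][:280,150:420],None,fx=2.1,fy=2.1,interpolation=2))
E
```

```text
t 46.08 tcp [ 0.4885 -0.1846  0.0342] F [ 0.1 -0.1 -0.7] w 46.6mm g 15.0 j [ 0.42  0.36 -0.22  2.05  0.12  0.74 -2.13]
yaw -129.4 turn [ 0.09  0.03 -0.06] shift now [ 1.5  0.3 -0.5] shift after turn [ 1.5  0.3 -0.5]
t 47.42 tcp [ 0.52   -0.1305  0.2851] F [-0.8 -0.6 -0.3] w 93.7mm g 0.0 j [ 0.38  0.13 -0.28  1.75  0.04  1.27 -2.17]
```

View pics/w10.png

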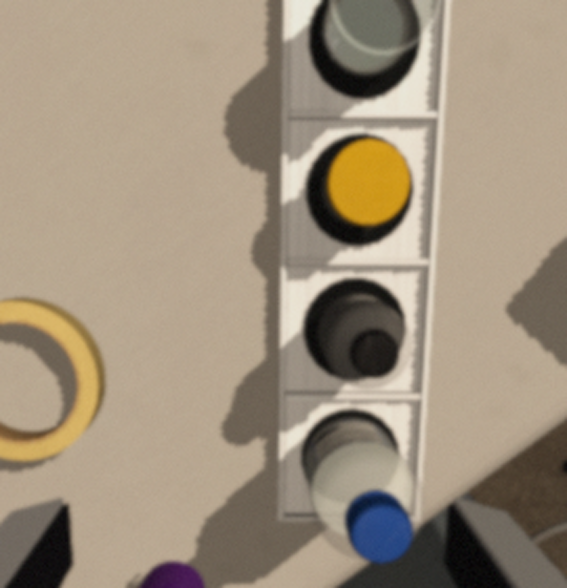

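That was the 14th and last picture: all four stand upright on their pads in reversed order. Caps are at (369,182), (375,353) and (379,527) in the crop, pads at (359,189) and (355,329), and the beaker's base is inside its pad.

```bash
python3 - <<'E'
from h import *
c=dict(np.load("w10.npz"))
def r(u,v,z):return ray(c,150+u/2.1-.25,v/2.1-.25,z)[:2]
pj,ps=r(359,189,.01),r(355,329,.01);pt=ps+(ps-pj)
print(pj,ps,pt)
for n,(a,b),z,p in[("jar",(369,182),.062,pj),("stain",(375,353),.108,ps),("tall",(379,527),.145,pt),("beaker",(371,33),.013,pj+(pj-ps))]:print(n,((r(a,b,z)-p)*1e3).round(1))
E
```

```text
[ 0.55576832 -0.240298  ] [ 0.4894145 -0.1866507] [ 0.42306068 -0.13300341]
jar [1.8 0.2]
stain [1.3 1.3]
tall [ 5.2 -1. ]
beaker [-2.1 -3.4]
```

```bash
python3 - <<'E'
from workcell import cams
from h import *
t0=dict(np.load("top0.npz"))
for c,box in((t0,(215,240,275,300)),(dict(np.load("t9.npz")),(335,365,275,305)),(cams.read_camera("top"),(335,365,275,305))):
    b=c["color"].astype(int);m=(b[...,0]-b[...,2]>25)
    k=np.zeros_like(m);k[box[2]:box[3],box[0]:box[1]]=1
    for ce,s in blobs(m&k,15,600):print(ce.round(1),s[4],ray(c,*ce,.145).round(4))
c=dict(np.load("w10.npz"));b=c["color"].astype(int);m=(b[...,0]-b[...,2]>40);m[:,:290]=0;m[:,360:]=0;m[290:]=0
for ce,s in blobs(m,100,3000):print("w",ce,s,ray(c,*ce,.143).round(4))
E
```

```text
[225.5 286.7] 139 [0.4311 0.1493 0.145 ]
[348.8 288.3] 137 [ 0.4293 -0.1319  0.145 ]
[349. 290.] 140 [ 0.4255 -0.1322  0.145 ]
w [330.72606383 251.24468085] [317 234  29  34 752] [ 0.4266 -0.1338  0.143 ]
```

```bash
python3 -c "
from workcell import arm
print(arm.sign_off())"
```

```text
the job is handed in; nothing more can be done
None
```

The job is handed in at about 47 s of the 141 s allowed: all four vessels stand upright on their pads in the empty rack in reverse order, each measured within about 4 mm of its pad centre, with the robot clear of everything; the verdict was not shown.

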